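# Fetch the spacer from behind the thread spools and fit it in the strip-cutting board

## Robot

A 6-joint arm with a two-finger parallel gripper is mounted at the origin on the work surface. World frame = base frame: x ahead of the robot, y to its left, z up, the work surface at z = 0. Lengths are in m, angles in rad, forces in N, time in s.
With the tool pointing down it reaches from about 0.35 to 0.975 m from the base axis. Payload 4.9 kg.
Tool frame: the origin (TCP) lies midway between the tips of the shut fingers; the grasp point (between the pads) lies 19 mm behind it; z points along the fingers, y is the line along which they close (so a half turn about z gives the same grasp; the last joint's range is limited). The gripper opens to 85 mm and grips with 20 to 120 N. Pads are 22 mm wide; open, the fingers measure 114 mm over their backs; the gripper's body (76 mm by 85 mm) begins 54 mm behind the grasp point. The pads swing forward as they close: fully open they stand 13 mm farther back than shut.
Start: joints at [1.15, 0.053, 1.613, -0, 1.476, -0.119], TCP at [0.186, 0.597, 0.194] pointing down, gripper open.
Joint ranges: [-3.01, 3.01], [-1.01, 2.22], [0.06, 2.58], [-1.02, 4.17], [0.09, 2.62], [-3.14, 3.14]. Speed limits (rad/s): [2.57, 2.57, 3.14, 3.14, 3.14, 3.14].

## Interface

Orientations are given as a rotation vector (axis times angle).
In Python, from station import ctrl gives the robot as it stands.
- The arm moves only by the tool step_arm, never from a script. Its argument "targets" is a list of rows, each an object with "travel": the shift along the world's x, y, z as a fraction of full scale, a list of three; "angular": the turn, a rotation vector about the world's x, y, z as a fraction of full scale, a list of three; "gripper": the opening, from 0 (shut) to 1 (fully open). In form: [{"travel": [x, y, z], "angular": [rx, ry, rz], "gripper": gripper}, ...]. A call has 1 to 10 rows; each row is the pose to reach, as a shift and turn from the pose commanded when the call began; what a row does not reach only later rows make up. Full scale, the value 1, is 0.6 m for a shift and pi/4 rad for a turn. A row lasts 1/10 s, in which the tool goes at most 50 mm and 8.59 degrees, less where a joint would pass 70% of its speed; a pose out of reach is approached as far as the arm can. A call with a number of a shift or a turn outside -1 to 1 is refused whole. A call with a gripper value outside its range is refused whole. The fingers move at their own pace and stop on an object; "squeeze" is the grip in N (left out, the last holds). Time passes only in rows, so rows that repeat a pose let the fingers close. It gives the time, the measured TCP pose, the force, the opening and the grip force at its end, in the units of the state.
- ctrl.get_obs(): the state, without advancing time (a new reading comes with each control period).
- ctrl.get_image(name): name is "scene" or "top" or "wrist"; returns a dict with "img" (480x640x3 uint8, red, green, blue), "fx", "fy", "cx", "cy" (pixels), "rvec" (rotation vector, rad) and "tvec" (3), from world to camera coordinates, as OpenCV has them. Camera axes: x right, y down, z forward; pixel columns grow to the right and rows downward; lengths in m; the calibration is good to about 2 mm. A picture is of the moment at which its call begins. There is no depth.
- ctrl.finish_job(): hands the job in; it is judged then, once.
The state is a dict: "t": time; "q": joint angles; "dq": joint speeds; "effort": joint torques, N m; "tool_pos": TCP position; "tool_rot": TCP orientation; "contact_force": force on the tool from outside, world axes, zero at the start; "wrist_torque": the same for the moment, N m; "opening": finger opening in m; "grip_force": force on a finger pad.
Only numpy, scipy, OpenCV 4.12 (cv2) and the standard library are available. Lean on these libraries where they do the work, as an engineer would, in place of code of your own. Each camera call takes 0.05 s, during which the arm holds its last target. There are 200 camera calls.

## Task

The orange spacer for the strip-cutting board is boxed in by the three tall thread spools in the wooden tray. Stand all three spools on the grey felt pad first, then push the spacer fully home into the middle of the gap between the board's fence and its back rail, and put every spool back where it stood in the tray. Keep the spools upright, and do not disturb the jar, the chalk box or the bobbin tin.

Things in the scene. Friction and masses are not known exactly. Their poses are not given: they have to be found in the camera images.
- blue_spool: Tall spool of blue sewing thread standing upright in the tray, one of three that are alike but for colour: wound body 44 mm diameter from 5 to 92 mm height, white base flange 48 mm diameter, white tube 22 mm diameter up to 112 mm; about 0.13 kg. Origin: centre of its underside, z up along its axis.
- purple_spool: Tall spool of purple sewing thread standing upright in the tray, one of three that are alike but for colour: wound body 44 mm diameter from 5 to 92 mm height, white base flange 48 mm diameter, white tube 22 mm diameter up to 112 mm; about 0.13 kg. Origin: centre of its underside, z up along its axis.
- cream_spool: Tall spool of cream-white sewing thread standing upright in the tray, one of three that are alike but for colour: wound body 44 mm diameter from 5 to 92 mm height, white base flange 48 mm diameter, white tube 22 mm diameter up to 112 mm; about 0.13 kg. Origin: centre of its underside, z up along its axis.
- spacer: Orange acrylic spacer block standing on edge in the tray, two spools close in front of it (robot side) and one close behind, about 10 mm clear: 20 mm thick (its x), 80 mm long (its y), 50 mm high (z); about 0.1 kg. Origin: centre of its underside.
- tray: Open wooden tray, fixed, 190 mm (its x, away from the robot) by 200 mm (its y), walls 6 mm thick and 22 mm high. Origin: centre of its underside; the inner floor is 6 mm above it. The spacer stands lengthwise along the tray's y near its centre.
- pad: Grey felt pad lying flat, fixed, 150 mm (its x) by 200 mm (its y), 4 mm thick. Empty side area for the spools. Origin: centre of its underside.
- board: Fixed plywood strip-cutting board, 170 x 200 mm (x, y), 15 mm thick. On it along y two aluminium bars, tops 27 mm above origin: fence (robot side; black end knobs at y +-86 mm, 42 mm high) and back rail. Gap between them 22.5 mm wide, upper edges bevelled 4 mm, open above and at the ends. Origin: middle of the gap, at the board's underside; gap floor 15 mm above.
- snap_jar: Bystander: glass jar with a brass lid, 52 mm diameter, 64 mm high, beyond the work. Origin: centre of its underside.
- chalk_box: Bystander: white box with a blue lid on the near part of the strip-cutting board, 31 x 46 mm, 19 mm high. Origin: centre of its underside.
- bobbin_tin: Bystander: round steel tin with a red lid in the tray's far left corner, 46 mm diameter, 22 mm high. Origin: centre of its underside.
Not all that is in view belongs to the job. Of the things like the cream_spool, leave any that is yellow; of the rest the larger one is meant. There is more than one size of the spacer; the one meant has the size given above.

How it is judged:
By the outcome, as a careful person would: the job done as asked, in the order asked, and still so for the second after the job is handed in, with the robot touching nothing.
It also fails if it takes over 152 s, if anything falls off the work surface, if the arm or the gripper's body presses on something with over 40 N, if the wrist force passes 120 N, or if a joint passes its speed limit or range.

## Working session

There is one attempt and no reset: what is moved stays moved. The work goes in short steps, Python scripts to look and compute and a tool call to move; the robot and the scene stay as the last step left them, time stands still between calls to the robot, and variables do not carry over. Pictures are saved under pics/ and viewed, at most 14 in all, crops included, and the job is handed in when it is done.

Besides the shell and the picture viewer there is one more tool, called after "Call:" in YAML: its name, and indented under it one key for each argument. step_arm: Moves the arm, as the interface text tells. Its arguments: {"type":"object","properties":{"targets":{"type":"array"},"squeeze":{"type":"number"}},"required":["targets"]}

```bash
ls; mkdir -p pics; python3 - <<'E'
from station import ctrl
import cv2,pickle
o=ctrl.get_obs();print({k:o[k] for k in('t','tool_pos','tool_rot','opening')})
d={}
for n in('scene','top'):
    d[n]=ctrl.get_image(n);cv2.imwrite(f'pics/{n}0.png',d[n]['img'][...,::-1])
pickle.dump(d,open('im0.pkl','wb'))
E
```

```text
pics
{'t': 0.0, 'tool_pos': array([0.1854923 , 0.59610392, 0.19285153]), 'tool_rot': array([-0.47220277, -3.1053426 ,  0.00316671]), 'opening': 0.08522466716158433}
```

View pics/scene0.png

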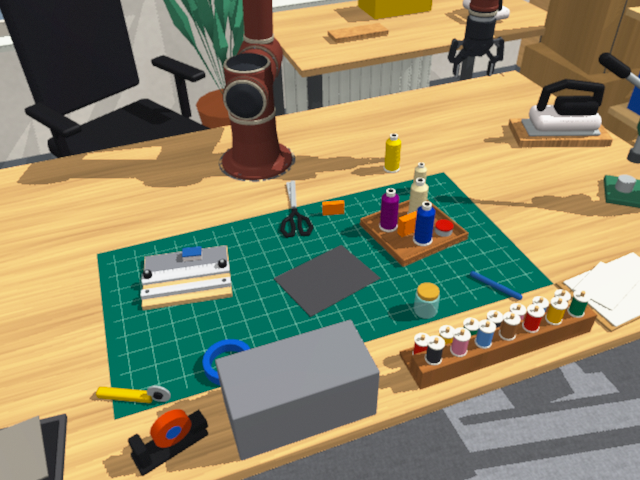

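View pics/top0.png

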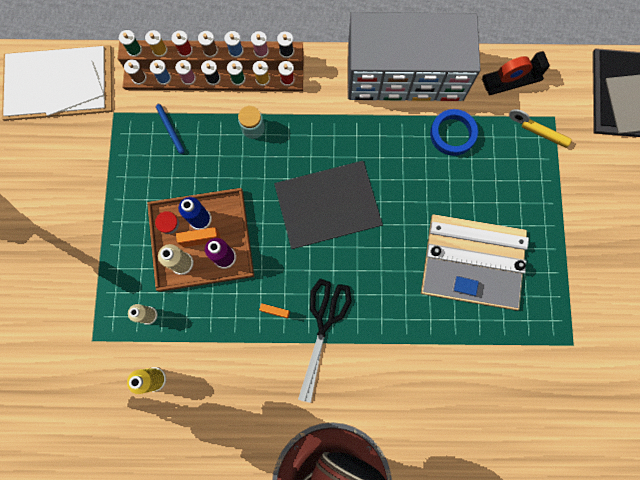

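Candidates (top view): the cream spool is either the one in the tray at (175,258) or the smaller one outside at (140,315), and the one at (140,380) is yellow and so excluded. The spacer is either the one in the tray at (195,235) or the small orange piece at (275,311). In both cases the one in the tray fits by size, which I'll confirm in a crop.

```bash
cat > h.py <<'E'
import numpy as np,cv2
def ray(c,u,v,z):
    R=cv2.Rodrigues(np.array(c['rvec'],float))[0];t=np.array(c['tvec'],float).ravel()
    C=-R.T@t;d=R.T@np.array([(u-c['cx'])/c['fx'],(v-c['cy'])/c['fy'],1.])
    return (C+d*(z-C[2])/d[2])
def proj(c,p):
    K=np.array([[c['fx'],0,c['cx']],[0,c['fy'],c['cy']],[0,0,1.]])
    return cv2.projectPoints(np.array(p,float).reshape(-1,1,3),np.array(c['rvec'],float),np.array(c['tvec'],float),K,None)[0].reshape(-1,2)
def hsvmask(im,lo,hi):
    return cv2.inRange(cv2.cvtColor(im,cv2.COLOR_RGB2HSV),np.array(lo),np.array(hi))
def blobs(m,amin=20):
    cs=cv2.findContours(m,cv2.RETR_EXTERNAL,cv2.CHAIN_APPROX_NONE)[0]
    return sorted([c for c in cs if cv2.contourArea(c)>=amin],key=cv2.contourArea,reverse=True)
E
python3 - <<'E'
import pickle;from h import *
d=pickle.load(open('im0.pkl','rb'));c=d['top'];im=c['img']
print(c['fx'],c['cx'],c['cy'],'cam',ray(c,320,240,0), (-cv2.Rodrigues(c['rvec'])[0].T@c['tvec'].ravel()))
def rect(name,lo,hi,z,x0,y0,x1,y1):
    m=np.zeros(im.shape[:2],np.uint8);m[y0:y1,x0:x1]=hsvmask(im,lo,hi)[y0:y1,x0:x1]
    for b in blobs(m)[:2]:
        P=np.array([ray(c,*p[0],z)[:2] for p in b],np.float32)
        r=cv2.minAreaRect(P);print(name,np.round(r[0],4),np.round(r[1],4),round(r[2],2),cv2.boundingRect(b))
rect('pad',(0,0,30),(180,60,75),.004,265,150,390,255)
rect('spacer top',(8,200,150),(20,255,255),.056,170,220,225,250)
rect('small orange',(8,200,120),(20,255,255),.02,250,300,300,325)
a=im[180:300,140:260];b=im[205:315,415:535]
cv2.imwrite('pics/c1.png',np.hstack([cv2.resize(a,(400,400),interpolation=2),cv2.resize(im[205:325,415:535],(400,400),interpolation=2)])[...,::-1])
a=d['scene']['img'][125:275,340:480]
cv2.imwrite('pics/c2.png',cv2.resize(a,(560,600),interpolation=2)[...,::-1])
E
```

```text
533.5840118731386 324.8032846942785 244.78804658032863 cam [0.48455394 0.02747222 0.        ] [0.25088885 0.01772272 1.1023815 ]
pad [0.5631 0.0119] [0.1497 0.1995] 15.51 (275, 161, 108, 88)
spacer top [0.485  0.2551] [0.0198 0.0363] 13.46 (198, 227, 19, 13)
small orange [0.3341 0.1184] [0.0579 0.0143] 75.73 (260, 304, 29, 14)
```

View pics/c1.png

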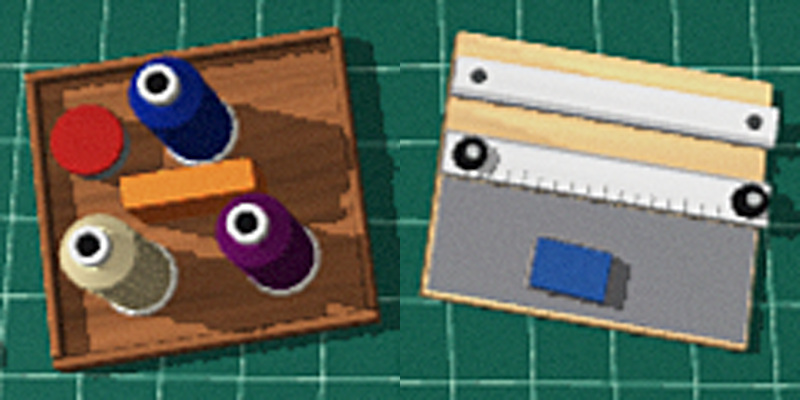

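View pics/c2.png

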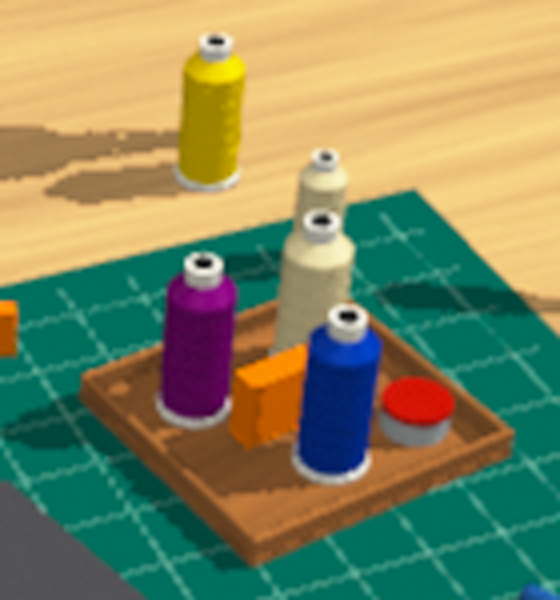

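The crops show three full-size spools in the tray (tube holes at about (187,205), (166,254) and (214,247)). The 80 mm spacer lies between them, and the smaller cream spool and the small orange block are outside the tray. The crop also shows the board's bars and knobs, with the chalk box at (570,265) in the crop.

```bash
python3 - <<'E'
import pickle;from h import *
d=pickle.load(open('im0.pkl','rb'));c=d['top'];im=c['img'];g=im.max(2)
S={}
for n,u,v in(('blue',187,204.6),('cream',166,253.5),('purple',214,246.6)):
    x,y=int(u)-5,int(v)-5
    m=np.zeros(g.shape,np.uint8);m[y:y+11,x:x+11]=(g[y:y+11,x:x+11]<100)*255
    w=(np.clip(130.-g,0,None)*(m>0));yy,xx=np.mgrid[:480,:640]
    u,v=(w*xx).sum()/w.sum(),(w*yy).sum()/w.sum();S[n]=ray(c,u,v,.118)[:2];print(n,round(u,1),round(v,1),S[n].round(4))
print('dist',[round(float(np.hypot(*(S[a]-S[b]))),4) for a,b in(('blue','cream'),('blue','purple'),('cream','purple'))])
f=lambda X,Y:(140+X/3.3333-.35,180+Y/3.3333-.35)
fb=lambda X,Y:(415+(X-400)/3.3333-.35,205+Y/3.3333-.35)
for n,p in dict(tl=(120,178),tr=(253,159),bl=(124,200)).items():print('spacer',n,ray(c,*f(*p),.056)[:2].round(4))
for n,p in dict(tl=(28,72),tr=(338,30),br=(378,318),bl=(57,368)).items():print('tray',n,ray(c,*f(*p),.022)[:2].round(4))
for n,p in dict(tl=(457,33),tr=(773,85),br=(746,350),bl=(421,293)).items():print('board',n,ray(c,*fb(*p),.015)[:2].round(4))
for n,p in dict(kl=(470,153),kr=(749,201)).items():print('knob',n,ray(c,*fb(*p),.042)[:2].round(4))
for n,p in dict(sl=(479,76),sr=(754,121)).items():print('screw',n,ray(c,*fb(*p),.027)[:2].round(4))
# scene cross-check
s=d['scene']
print({n:proj(s,[*S[n],.118])[0].round(1) for n in S})
m=hsvmask(im,(8,150,100),(20,255,255));m2=np.zeros_like(m);m2[220:250,170:225]=m[220:250,170:225]
for b in blobs(m2)[:2]:
    P=np.array([ray(c,*p[0],.056)[:2] for p in b],np.float32);print('spacerblob',cv2.minAreaRect(P))
from station import ctrl
R=cv2.Rodrigues(ctrl.get_obs()['tool_rot'])[0];print(R.round(3))
E
```

```text
blue 186.6 204.4 [0.5267 0.2821]
cream 166.1 253.2 [0.4315 0.3148]
purple 213.8 246.1 [0.4459 0.2259]
dist [0.1006, 0.0983, 0.09]
spacer tl [0.4843 0.3171]
spacer tr [0.4968 0.2375]
spacer bl [0.4708 0.3138]
tray tl [0.5597 0.3891]
tray tr [0.5891 0.195 ]
tray br [0.4055 0.1632]
tray bl [0.373  0.3575]
board tl [ 0.5383 -0.2072]
board tr [ 0.5064 -0.4047]
board br [ 0.3405 -0.3772]
board bl [ 0.3735 -0.18  ]
knob kl [ 0.456  -0.2072]
knob kr [ 0.428  -0.3749]
screw sl [ 0.5076 -0.2176]
screw sr [ 0.4806 -0.3867]
{'blue': array([427.3, 203.8]), 'cream': array([420.5, 179.9]), 'purple': array([391. , 190.7])}
spacerblob ((0.4797215461730957, 0.28193891048431396), (0.05548334866762161, 0.09236562252044678), 0.5227628946304321)
[[-0.955  0.297 -0.001]
 [ 0.297  0.955 -0.002]
 [ 0.    -0.002 -1.   ]]
```

Call:
step_arm:
  targets:
    - {"travel":[0.434,-0.617,-0.04],"angular":[0,0,0.58],"gripper":1}
    - {"travel":[0.434,-0.617,-0.04],"angular":[0,0,0.58],"gripper":1}
    - {"travel":[0.434,-0.617,-0.04],"angular":[0,0,0.58],"gripper":1}
    - {"travel":[0.434,-0.617,-0.04],"angular":[0,0,0.58],"gripper":1}
    - {"travel":[0.434,-0.617,-0.04],"angular":[0,0,0.58],"gripper":1}
    - {"travel":[0.434,-0.617,-0.04],"angular":[0,0,0.58],"gripper":1}
    - {"travel":[0.434,-0.617,-0.04],"angular":[0,0,0.58],"gripper":1}
    - {"travel":[0.434,-0.617,-0.04],"angular":[0,0,0.58],"gripper":1}
    - {"travel":[0.434,-0.617,-0.04],"angular":[0,0,0.58],"gripper":1}
    - {"travel":[0.434,-0.617,-0.04],"angular":[0,0,0.58],"gripper":1}
  squeeze: 30

```text
t: 1.1
tool_pos: [0.4478, 0.2227, 0.1693]
tool_rot: [0.232, -3.132, 0.002]
contact_force: [0.7, 0.6, -0.1]
opening: 0.0855
grip_force: 0.0
```

```bash
python3 - <<'E'
from station import ctrl
import cv2
w=ctrl.get_image('wrist');cv2.imwrite('pics/w1.png',w['img'][...,::-1])
from h import *
print(ctrl.get_obs()['tool_pos'], 'purple top at',proj(w,[.4459,.2259,.118]),'spacer',proj(w,[.4807,.2758,.056]),'campos',-cv2.Rodrigues(w['rvec'])[0].T@w['tvec'].ravel())
E
```

```text
[0.44741274 0.22358552 0.16935217] purple top at [[320.33787845 246.62726041]] spacer [[370.9039489  267.95103181]] campos [0.36361498 0.21069895 0.35011369]
```

View pics/w1.png

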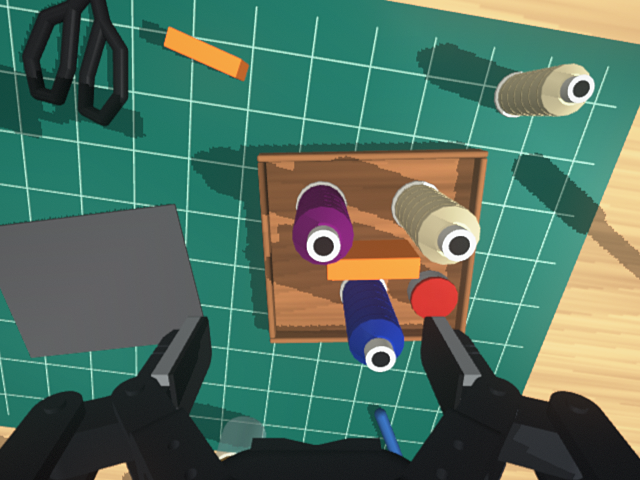

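The wrist view shows the purple tube at (323,246), against a prediction of (320,247), cream at (459,244), blue at (379,358) and the spacer top at (375,267). It agrees with the top-camera estimate, so I'm refining with this view.

```bash
python3 - <<'E'
from station import ctrl
from h import *
w=ctrl.get_image('wrist');im=w['img']
for n,u,v in(('purple',323,246),('cream',459,244),('blue',379,358)):
    m=np.zeros(im.shape[:2],np.uint8);m[v-14:v+15,u-14:u+15]=(im.max(2)[v-14:v+15,u-14:u+15]<70)*255
    b=blobs(m)[0];(x,y),_,_=cv2.fitEllipse(b);print(n,round(x,1),round(y,1),cv2.contourArea(b),ray(w,x,y,.118).round(4))
m=hsvmask(im,(8,150,200),(22,255,255));m[:240]=0
for b in blobs(m)[:2]:
    P=np.array([ray(w,*p[0],.056)[:2] for p in b],np.float32);print('sp',cv2.minAreaRect(P),cv2.boundingRect(b))
print(ctrl.get_obs()['tool_pos'])
E
```

```text
purple 321.6 246.1 240.0 [0.445  0.2276 0.118 ]
cream 457.4 245.6 242.0 [0.4313 0.3166 0.118 ]
blue 379.0 359.3 170.5 [0.5269 0.2834 0.118 ]
sp ((0.48254305124282837, 0.2783164083957672), (0.023373059928417206, 0.07938908785581589), 8.511962890625) (326, 258, 94, 26)
[0.44645332 0.22532494 0.16950639]
```

Call:
step_arm:
  targets:
    - {"travel":[-0.001,0,-0.05],"angular":[0,0,0],"gripper":1}
    - {"travel":[-0.001,0,-0.1],"angular":[0,0,0],"gripper":1}
    - {"travel":[-0.001,0,-0.15],"angular":[0,0,0],"gripper":1}
    - {"travel":[-0.001,0,-0.208],"angular":[0,0,0],"gripper":1}
    - {"travel":[-0.001,0,-0.208],"angular":[0,0,0],"gripper":1}
    - {"travel":[-0.001,0,-0.208],"angular":[0,0,0],"gripper":0.4}
    - {"travel":[-0.001,0,-0.208],"angular":[0,0,0],"gripper":0.4}
    - {"travel":[-0.001,0,-0.208],"angular":[0,0,0],"gripper":0.3}
    - {"travel":[-0.001,0,-0.208],"angular":[0,0,0],"gripper":0.3}
    - {"travel":[-0.001,0,-0.208],"angular":[0,0,0],"gripper":0.3}
  squeeze: 30

```text
t: 2.2
tool_pos: [0.4473, 0.2274, 0.048]
tool_rot: [-0.241, 3.129, 0.003]
contact_force: [-1.8, 0.8, 6.6]
opening: 0.0428
grip_force: 30.5
```

Call:
step_arm:
  targets:
    - {"travel":[0,0,0.04],"angular":[0,0,0],"gripper":0.3}
    - {"travel":[0,0,0.1],"angular":[0,0,0],"gripper":0.3}
    - {"travel":[0.02,-0.03,0.15],"angular":[0,0,0],"gripper":0.3}
    - {"travel":[0.06,-0.1,0.15],"angular":[0,0,0],"gripper":0.3}
    - {"travel":[0.1,-0.16,0.15],"angular":[0,0,0],"gripper":0.3}
    - {"travel":[0.15,-0.23,0.15],"angular":[0,0,0],"gripper":0.3}
    - {"travel":[0.2,-0.3,0.15],"angular":[0,0,0],"gripper":0.3}
    - {"travel":[0.25,-0.37,0.15],"angular":[0,0,0],"gripper":0.3}
    - {"travel":[0.281,-0.421,0.15],"angular":[0,0,0],"gripper":0.3}
    - {"travel":[0.281,-0.421,0.15],"angular":[0,0,0],"gripper":0.3}

```text
t: 3.2
tool_pos: [0.6162, -0.0306, 0.1358]
tool_rot: [-0.233, 3.131, -0.003]
contact_force: [-0.5, 0.5, -1.3]
opening: 0.0429
grip_force: 31.2
```

Call:
step_arm:
  targets:
    - {"travel":[0,0,-0.04],"angular":[0,0,0],"gripper":0.3}
    - {"travel":[0,0,-0.09],"angular":[0,0,0],"gripper":0.3}
    - {"travel":[0,0,-0.13],"angular":[0,0,0],"gripper":0.3}
    - {"travel":[0,0,-0.145],"angular":[0,0,0],"gripper":0.3}
    - {"travel":[0,0,-0.153],"angular":[0,0,0],"gripper":0.3}
    - {"travel":[0,0,-0.153],"angular":[0,0,0],"gripper":0.3}
    - {"travel":[0,0,-0.153],"angular":[0,0,0],"gripper":0.3}
    - {"travel":[0,0,-0.153],"angular":[0,0,0],"gripper":0.6}
    - {"travel":[0,0,-0.153],"angular":[0,0,0],"gripper":1}
    - {"travel":[0,0,-0.153],"angular":[0,0,0],"gripper":1}

```text
t: 4.2
tool_pos: [0.6144, -0.026, 0.0439]
tool_rot: [-0.241, 3.132, -0.0]
contact_force: [0.4, 0.1, 0.7]
opening: 0.078
grip_force: 0.0
```

Call:
step_arm:
  targets:
    - {"travel":[0,0,0.05],"angular":[0,0,0],"gripper":1}
    - {"travel":[0,0,0.13],"angular":[0,0,0],"gripper":1}
    - {"travel":[0,0,0.21],"angular":[0,0,0],"gripper":1}
    - {"travel":[-0.02,0.08,0.21],"angular":[0,0,0],"gripper":1}
    - {"travel":[-0.146,0.514,0.21],"angular":[0,0,0],"gripper":1}
    - {"travel":[-0.146,0.514,0.21],"angular":[0,0,0],"gripper":1}
    - {"travel":[-0.146,0.514,0.21],"angular":[0,0,0],"gripper":1}
    - {"travel":[-0.146,0.514,0.21],"angular":[0,0,0],"gripper":1}
    - {"travel":[-0.146,0.514,0.21],"angular":[0,0,0],"gripper":1}
    - {"travel":[-0.146,0.514,0.21],"angular":[0,0,0],"gripper":1}

```text
t: 5.2
tool_pos: [0.5249, 0.2859, 0.1695]
tool_rot: [0.247, -3.132, -0.002]
contact_force: [0.1, -0.1, -0.1]
opening: 0.0855
grip_force: 0.0
```

Call:
step_arm:
  targets:
    - {"travel":[0,0,0],"angular":[0,0,0],"gripper":1}
    - {"travel":[0,0,0],"angular":[0,0,0],"gripper":1}

```text
t: 5.4
tool_pos: [0.5265, 0.2823, 0.1693]
tool_rot: [0.243, -3.132, 0.001]
contact_force: [-0.7, 0.2, -0.0]
opening: 0.0854
grip_force: 0.0
```

```bash
python3 - <<'E'
from station import ctrl
import cv2
w=ctrl.get_image('top');cv2.imwrite('pics/t2.png',w['img'][...,::-1])
print(ctrl.get_obs()['tool_pos'])
E
```

```text
[0.52675779 0.28165292 0.16932165]
```

View pics/t2.png

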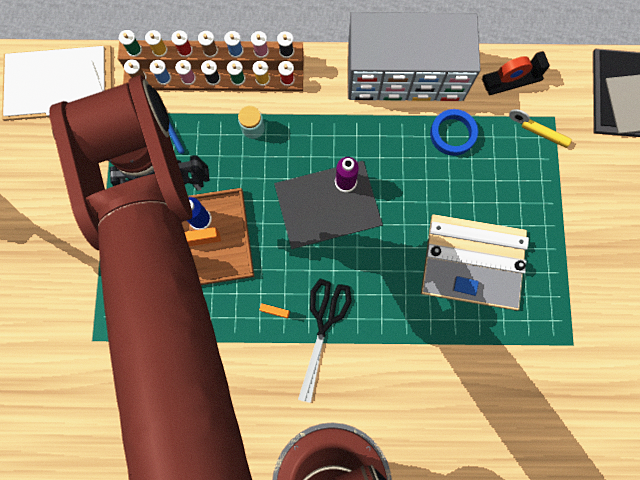

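The top view shows the purple spool upright on the pad at (347,165), with the arm over blue.

Call:
step_arm:
  targets:
    - {"travel":[0,0.001,-0.05],"angular":[0,0,0],"gripper":1}
    - {"travel":[0,0.001,-0.1],"angular":[0,0,0],"gripper":1}
    - {"travel":[0,0.001,-0.15],"angular":[0,0,0],"gripper":1}
    - {"travel":[0,0.001,-0.206],"angular":[0,0,0],"gripper":1}
    - {"travel":[0,0.001,-0.206],"angular":[0,0,0],"gripper":1}
    - {"travel":[0,0.001,-0.206],"angular":[0,0,0],"gripper":0.4}
    - {"travel":[0,0.001,-0.206],"angular":[0,0,0],"gripper":0.4}
    - {"travel":[0,0.001,-0.206],"angular":[0,0,0],"gripper":0.3}
    - {"travel":[0,0.001,-0.206],"angular":[0,0,0],"gripper":0.3}
    - {"travel":[0,0.001,-0.206],"angular":[0,0,0],"gripper":0.3}

```text
t: 6.45
tool_pos: [0.5286, 0.2834, 0.0489]
tool_rot: [-0.241, 3.128, 0.001]
contact_force: [-0.3, -1.5, 6.0]
opening: 0.0424
grip_force: 30.5
```

Call:
step_arm:
  targets:
    - {"travel":[0,0,0.04],"angular":[0,0,0],"gripper":0.3}
    - {"travel":[0,0,0.1],"angular":[0,0,0],"gripper":0.3}
    - {"travel":[0.01,-0.03,0.15],"angular":[0,0,0],"gripper":0.3}
    - {"travel":[0.03,-0.1,0.15],"angular":[0,0,0],"gripper":0.3}
    - {"travel":[0.05,-0.17,0.15],"angular":[0,0,0],"gripper":0.3}
    - {"travel":[0.07,-0.24,0.15],"angular":[0,0,0],"gripper":0.3}
    - {"travel":[0.09,-0.31,0.15],"angular":[0,0,0],"gripper":0.3}
    - {"travel":[0.102,-0.353,0.15],"angular":[0,0,0],"gripper":0.3}
    - {"travel":[0.102,-0.353,0.15],"angular":[0,0,0],"gripper":0.3}
    - {"travel":[0.102,-0.353,0.15],"angular":[0,0,0],"gripper":0.3}

```text
t: 7.45
tool_pos: [0.5877, 0.071, 0.136]
tool_rot: [-0.239, 3.132, 0.001]
contact_force: [-0.0, 0.4, -1.0]
opening: 0.0426
grip_force: 31.0
```

Call:
step_arm:
  targets:
    - {"travel":[0,0,-0.04],"angular":[0,0,0],"gripper":0.3}
    - {"travel":[0,0,-0.09],"angular":[0,0,0],"gripper":0.3}
    - {"travel":[0,0,-0.13],"angular":[0,0,0],"gripper":0.3}
    - {"travel":[0,0,-0.145],"angular":[0,0,0],"gripper":0.3}
    - {"travel":[0,0,-0.153],"angular":[0,0,0],"gripper":0.3}
    - {"travel":[0,0,-0.153],"angular":[0,0,0],"gripper":0.3}
    - {"travel":[0,0,-0.153],"angular":[0,0,0],"gripper":0.3}
    - {"travel":[0,0,-0.153],"angular":[0,0,0],"gripper":0.6}
    - {"travel":[0,0,-0.153],"angular":[0,0,0],"gripper":1}
    - {"travel":[0,0,-0.153],"angular":[0,0,0],"gripper":1}

```text
t: 8.45
tool_pos: [0.5878, 0.0716, 0.0442]
tool_rot: [-0.242, 3.132, -0.0]
contact_force: [0.7, 0.7, 0.5]
opening: 0.0779
grip_force: 0.0
```

Call:
step_arm:
  targets:
    - {"travel":[0,0,0.05],"angular":[0,0,0],"gripper":1}
    - {"travel":[0,0,0.13],"angular":[0,0,0],"gripper":1}
    - {"travel":[0,0,0.21],"angular":[0,0,0],"gripper":1}
    - {"travel":[-0.05,0.08,0.21],"angular":[0,0,0],"gripper":1}
    - {"travel":[-0.261,0.407,0.21],"angular":[0,0,0],"gripper":1}
    - {"travel":[-0.261,0.407,0.21],"angular":[0,0,0],"gripper":1}
    - {"travel":[-0.261,0.407,0.21],"angular":[0,0,0],"gripper":1}
    - {"travel":[-0.261,0.407,0.21],"angular":[0,0,0],"gripper":1}
    - {"travel":[-0.261,0.407,0.21],"angular":[0,0,0],"gripper":1}
    - {"travel":[-0.261,0.407,0.21],"angular":[0,0,0],"gripper":1}

```text
t: 9.45
tool_pos: [0.4284, 0.3186, 0.1699]
tool_rot: [0.251, -3.131, -0.002]
contact_force: [0.7, -0.5, 0.1]
opening: 0.0853
grip_force: 0.0
```

Call:
step_arm:
  targets:
    - {"travel":[0,0,0],"angular":[0,0,0],"gripper":1}
    - {"travel":[0,0,0],"angular":[0,0,0],"gripper":1}

```text
t: 9.65
tool_pos: [0.4316, 0.3146, 0.17]
tool_rot: [-0.24, 3.132, -0.001]
contact_force: [1.2, -0.0, -0.2]
opening: 0.0852
grip_force: 0.0
```

Call:
step_arm:
  targets:
    - {"travel":[0,0.001,-0.05],"angular":[0,0,0],"gripper":1}
    - {"travel":[0,0.001,-0.1],"angular":[0,0,0],"gripper":1}
    - {"travel":[0,0.001,-0.15],"angular":[0,0,0],"gripper":1}
    - {"travel":[0,0.001,-0.207],"angular":[0,0,0],"gripper":1}
    - {"travel":[0,0.001,-0.207],"angular":[0,0,0],"gripper":1}
    - {"travel":[0,0.001,-0.207],"angular":[0,0,0],"gripper":0.4}
    - {"travel":[0,0.001,-0.207],"angular":[0,0,0],"gripper":0.4}
    - {"travel":[0,0.001,-0.207],"angular":[0,0,0],"gripper":0.3}
    - {"travel":[0,0.001,-0.207],"angular":[0,0,0],"gripper":0.3}
    - {"travel":[0,0.001,-0.207],"angular":[0,0,0],"gripper":0.3}

```text
t: 10.65
tool_pos: [0.4331, 0.3166, 0.0487]
tool_rot: [-0.241, 3.128, 0.002]
contact_force: [0.4, -1.6, 6.1]
opening: 0.0428
grip_force: 30.4
```

Call:
step_arm:
  targets:
    - {"travel":[0,0,0.04],"angular":[0,0,0],"gripper":0.3}
    - {"travel":[0,0,0.1],"angular":[0,0,0],"gripper":0.3}
    - {"travel":[0.0,-0.03,0.15],"angular":[0,0,0],"gripper":0.3}
    - {"travel":[0.02,-0.11,0.15],"angular":[0,0,0],"gripper":0.3}
    - {"travel":[0.04,-0.19,0.15],"angular":[0,0,0],"gripper":0.3}
    - {"travel":[0.06,-0.27,0.15],"angular":[0,0,0],"gripper":0.3}
    - {"travel":[0.09,-0.35,0.15],"angular":[0,0,0],"gripper":0.3}
    - {"travel":[0.12,-0.43,0.15],"angular":[0,0,0],"gripper":0.3}
    - {"travel":[0.154,-0.5,0.15],"angular":[0,0,0],"gripper":0.3}
    - {"travel":[0.154,-0.525,0.15],"angular":[0,0,0],"gripper":0.3}

```text
t: 11.65
tool_pos: [0.5252, -0.0028, 0.1368]
tool_rot: [-0.235, 3.131, -0.002]
contact_force: [-0.6, 0.8, -1.9]
opening: 0.0428
grip_force: 31.1
```

Call:
step_arm:
  targets:
    - {"travel":[0,0,-0.03],"angular":[0,0,0],"gripper":0.3}
    - {"travel":[0,0,-0.09],"angular":[0,0,0],"gripper":0.3}
    - {"travel":[0,0,-0.13],"angular":[0,0,0],"gripper":0.3}
    - {"travel":[0,0,-0.145],"angular":[0,0,0],"gripper":0.3}
    - {"travel":[0,0,-0.153],"angular":[0,0,0],"gripper":0.3}
    - {"travel":[0,0,-0.153],"angular":[0,0,0],"gripper":0.3}
    - {"travel":[0,0,-0.153],"angular":[0,0,0],"gripper":0.3}
    - {"travel":[0,0,-0.153],"angular":[0,0,0],"gripper":0.6}
    - {"travel":[0,0,-0.153],"angular":[0,0,0],"gripper":1}
    - {"travel":[0,0,-0.153],"angular":[0,0,0],"gripper":1}

```text
t: 12.65
tool_pos: [0.5238, 0.0011, 0.0445]
tool_rot: [-0.242, 3.132, -0.0]
contact_force: [1.1, 0.0, -0.2]
opening: 0.0777
grip_force: 0.0
```

Call:
step_arm:
  targets:
    - {"travel":[0,0,0.08],"angular":[0,0,0],"gripper":1}
    - {"travel":[0,0,0.16],"angular":[0,0,0],"gripper":1}
    - {"travel":[0,0,0.24],"angular":[0,0,0],"gripper":1}
    - {"travel":[-0.12,-0.493,0.26],"angular":[0,0,0],"gripper":1}
    - {"travel":[-0.12,-0.493,0.26],"angular":[0,0,0],"gripper":1}
    - {"travel":[-0.12,-0.493,0.26],"angular":[0,0,0],"gripper":1}
    - {"travel":[-0.12,-0.493,0.26],"angular":[0,0,0],"gripper":1}
    - {"travel":[-0.12,-0.493,0.26],"angular":[0,0,0],"gripper":1}
    - {"travel":[-0.12,-0.493,0.26],"angular":[0,0,0],"gripper":1}
    - {"travel":[-0.12,-0.493,0.26],"angular":[0,0,0],"gripper":1}

```text
t: 13.65
tool_pos: [0.4499, -0.2994, 0.2003]
tool_rot: [0.232, -3.133, 0.003]
contact_force: [-0.2, 0.8, 0.6]
opening: 0.0853
grip_force: 0.0
```

Call:
step_arm:
  targets:
    - {"travel":[0,0,0],"angular":[0,0,0],"gripper":1}
    - {"travel":[0,0,0],"angular":[0,0,0],"gripper":1}
    - {"travel":[0,0,0],"angular":[0,0,0],"gripper":1}
    - {"travel":[0,0,0],"angular":[0,0,0],"gripper":1}

```text
t: 14.05
tool_pos: [0.4521, -0.2936, 0.2]
tool_rot: [-0.245, 3.132, 0.0]
contact_force: [0.8, -0.4, -0.4]
opening: 0.085
grip_force: 0.0
```

```bash
python3 - <<'E'
from station import ctrl
import cv2,pickle
w=ctrl.get_image('wrist');t=ctrl.get_image('top');pickle.dump((w,t),open('im2.pkl','wb'))
cv2.imwrite('pics/w2.png',w['img'][...,::-1])
o=ctrl.get_obs();print(o['tool_pos'],o['q'])
from h import *
for n in((.465,-.297,.027),(.456,-.2072,.042),(.428,-.3749,.042),(.5076,-.2176,.027),(.4806,-.3867,.027)):print(proj(w,n))
E
```

```text
[ 0.45196247 -0.29392217  0.20013306] [-7.14719148e-01 -1.57235581e-01  1.80498945e+00  8.18782177e-05
  1.49375279e+00 -2.44090425e+00]
[[309.56610711 217.71891512]]
[[404.08978568 227.0057561 ]]
[[230.20331338 170.15302464]]
[[379.39673386 268.58273092]]
[[217.22626701 219.21345107]]
```

View pics/w2.png

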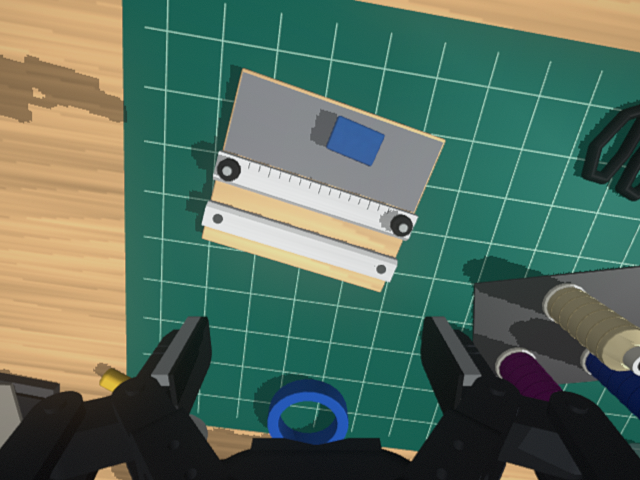

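The wrist view shows knobs at (229,170) and (401,225), rail screws at (218,219) and (381,269), and the wood gap strip between the bars around (308,218). The chalk box is at (355,140). I'm measuring the gap by the saturation profile across it.

```bash
python3 - <<'E'
import pickle;from h import *
w,t=pickle.load(open('im2.pkl','rb'))
K=lambda w,a,z:ray(w,*a,z)[:2]
for nm,c,b in(('wrist',w,((229,170),(401,225),(218,219),(381,269))),):
    k=[K(c,b[0],.042),K(c,b[1],.042),K(c,b[2],.027),K(c,b[3],.027)]
    print(nm,np.round(k,4));
    for i in(0,2):
        d=k[i+1]-k[i];print('yaw',np.degrees(np.arctan2(-d[0],d[1])),'mid',(k[i]+k[i+1])/2,np.hypot(*d))
O=np.array([.465,-.2955])
for nm,c in(('wrist',w),('top',t)):
    sat=cv2.cvtColor(c['img'],cv2.COLOR_RGB2HSV)[...,1].astype(np.float32)
    L=[]
    for yd in np.arange(-.07,.071,.01):
        a=np.radians(-9.3);ex=np.array([np.cos(a),np.sin(a)]);ey=np.array([-np.sin(a),np.cos(a)])
        xs=np.arange(-.03,.035,.0005)
        P=np.array([[*(O+ey*yd+ex*x),.015] for x in xs])
        uv=proj(c,P).astype(np.float32);s=cv2.remap(sat,uv[:,0].reshape(1,-1),uv[:,1].reshape(1,-1),1)[0]
        on=s>60
        # longest run near centre
        i=np.abs(xs).argmin();
        lo=i
        while on[lo] and lo>0:lo-=1
        hi=i
        while on[hi] and hi<len(xs)-1:hi+=1
        C=-cv2.Rodrigues(c['rvec'])[0].T@c['tvec'].ravel()
        plo=P[lo];pl=plo+(C-plo)*(.008/(C[2]-.015))  # raise to z=.023
        L.append((yd,np.dot(pl[:2]-O,ex),xs[hi]))
    L=np.array(L);print(nm,(L*1000).round(1).tolist())
    for j in(1,2):print(np.polyfit(L[:,0],L[:,j],1).round(4))
E
```

```text
wrist [[ 0.428  -0.376 ]
 [ 0.4545 -0.2106]
 [ 0.4803 -0.386 ]
 [ 0.5078 -0.2159]]
yaw -9.09535481594794 mid [ 0.44127276 -0.29327274] 0.16753031640330973
yaw -9.196257156481487 mid [ 0.49403283 -0.30091313] 0.172312370388689
wrist [[-70.0, -6.5, 16.5], [-60.0, -6.5, 16.5], [-50.0, -6.5, 16.5], [-40.0, -6.5, 17.0], [-30.0, -6.5, 16.5], [-20.0, -6.5, 16.5], [-10.0, -6.5, 16.5], [0.0, -6.5, 16.5], [10.0, -6.5, 16.5], [20.0, -6.5, 17.0], [30.0, -6.5, 16.5], [40.0, -6.5, 16.5], [50.0, -6.5, 17.0], [60.0, -6.5, 16.5], [70.0, -6.5, 16.5]]
[-0.     -0.0065]
[0.0005 0.0166]
top [[-70.0, -31.7, 34.5], [-60.0, -31.7, 34.5], [-50.0, -31.7, 34.5], [-40.0, -31.7, 34.5], [-30.0, -31.7, 34.5], [-20.0, -31.7, 34.5], [-10.0, -5.4, 34.5], [0.0, -5.9, 19.0], [10.0, -5.9, 17.0], [20.0, -5.9, 17.5], [30.0, -5.9, 18.0], [40.0, -5.9, 17.5], [50.0, -5.9, 17.0], [60.0, -5.9, 17.0], [70.0, -5.9, 17.5]]
[ 0.2487 -0.0162]
[-0.1716  0.0255]
```

Call:
step_arm:
  targets:
    - {"travel":[0.05,0.952,0],"angular":[0,0,-1],"gripper":1}
    - {"travel":[0.05,0.952,0],"angular":[0,0,-1],"gripper":1}
    - {"travel":[0.05,0.952,0],"angular":[0,0,-1],"gripper":1}
    - {"travel":[0.05,0.952,0],"angular":[0,0,-1],"gripper":1}
    - {"travel":[0.05,0.952,0],"angular":[0,0,-1],"gripper":1}
    - {"travel":[0.05,0.952,0],"angular":[0,0,-1],"gripper":1}
    - {"travel":[0.05,0.952,0],"angular":[0,0,-1],"gripper":1}
    - {"travel":[0.05,0.952,0],"angular":[0,0,-1],"gripper":1}
    - {"travel":[0.05,0.952,0],"angular":[0,0,-1],"gripper":1}
    - {"travel":[0.05,0.952,0],"angular":[0,0,-1],"gripper":1}

```text
t: 15.15
tool_pos: [0.4764, 0.1855, 0.2005]
tool_rot: [0.974, 2.986, 0.001]
contact_force: [1.2, -0.1, 0.1]
opening: 0.0852
grip_force: 0.0
```

Call:
step_arm:
  targets:
    - {"travel":[0,0,0],"angular":[0,0,-1],"gripper":1}
    - {"travel":[0,0,0],"angular":[0,0,-1],"gripper":1}
    - {"travel":[0,0,0],"angular":[0,0,-1],"gripper":1}
    - {"travel":[0,0,0],"angular":[0,0,-1],"gripper":1}
    - {"travel":[0,0,0],"angular":[0,0,-1],"gripper":1}
    - {"travel":[0,0,0],"angular":[0,0,-1],"gripper":1}
    - {"travel":[0,0,0],"angular":[0,0,-1],"gripper":1}
    - {"travel":[0,0,0],"angular":[0,0,-1],"gripper":1}

```text
t: 15.95
tool_pos: [0.4767, 0.1832, 0.2002]
tool_rot: [2.043, 2.387, 0.0]
contact_force: [-0.2, -0.1, -0.0]
opening: 0.0854
grip_force: 0.0
```

```bash
python3 - <<'E'
from station import ctrl
import cv2,pickle
from h import *
w=ctrl.get_image('wrist');pickle.dump(w,open('im3.pkl','wb'))
o=ctrl.get_obs();print(o['tool_pos'],o['tool_rot'],o['q'][5])
im=w['img']
print('cam',-cv2.Rodrigues(w['rvec'])[0].T@w['tvec'].ravel(),proj(w,[.482,.277,.056]))
cv2.imwrite('pics/w3.png',im[...,::-1])
E
```

```text
[0.47675176 0.18314834 0.20014533] [2.04286152e+00 2.38668153e+00 6.46504292e-05] 0.06603546967584643
cam [0.46305619 0.26708635 0.38087456] [[340.31712912 104.54640036]]
```

View pics/w3.png

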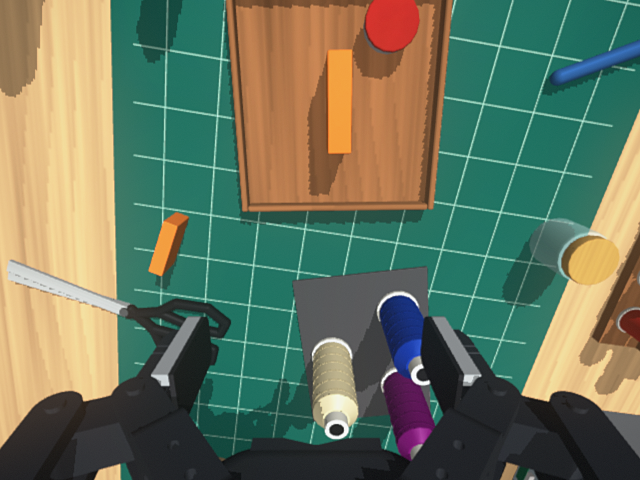

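The wrist view shows all three spools upright on the pad, and the spacer alone in the tray with its top spanning about (329,50) to (352,154). I'm measuring it from here.

```bash
python3 - <<'E'
import pickle;from h import *
w=pickle.load(open('im3.pkl','rb'));im=w['img']
m=hsvmask(im,(8,180,190),(22,255,255));m[:, :300]=0;m[180:]=0;m[:,365:]=0
b=blobs(m)[0];P=np.array([ray(w,*p[0],.056)[:2] for p in b],np.float32);print(cv2.minAreaRect(P),cv2.boundingRect(b))
E
```

```text
((0.4810660779476166, 0.27770891785621643), (0.01941605471074581, 0.0796784982085228), 10.120616912841797) (327, 49, 25, 105)
```

Call:
step_arm:
  targets:
    - {"travel":[0.007,0.08,-0.05],"angular":[0,0,0.01],"gripper":1}
    - {"travel":[0.007,0.158,-0.08],"angular":[0,0,0.01],"gripper":1}
    - {"travel":[0.007,0.158,-0.15],"angular":[0,0,0.01],"gripper":1}
    - {"travel":[0.007,0.158,-0.2],"angular":[0,0,0.01],"gripper":1}
    - {"travel":[0.007,0.158,-0.2],"angular":[0,0,0.01],"gripper":1}
    - {"travel":[0.007,0.158,-0.2],"angular":[0,0,0.01],"gripper":1}
    - {"travel":[0.007,0.158,-0.25],"angular":[0,0,0.01],"gripper":1}
    - {"travel":[0.007,0.158,-0.297],"angular":[0,0,0.01],"gripper":1}
    - {"travel":[0.007,0.158,-0.297],"angular":[0,0,0.01],"gripper":1}
    - {"travel":[0.007,0.158,-0.297],"angular":[0,0,0.01],"gripper":1}

```text
t: 17.0
tool_pos: [0.4826, 0.278, 0.0242]
tool_rot: [2.035, 2.392, 0.004]
contact_force: [-0.2, 0.1, 1.5]
opening: 0.0856
grip_force: 0.0
```

Call:
step_arm:
  targets:
    - {"travel":[0,0,0],"angular":[0,0,0],"gripper":0.5}
    - {"travel":[0,0,0],"angular":[0,0,0],"gripper":0.5}
    - {"travel":[0,0,0],"angular":[0,0,0],"gripper":0.1}
    - {"travel":[0,0,0],"angular":[0,0,0],"gripper":0.1}
    - {"travel":[0,0,0],"angular":[0,0,0],"gripper":0.1}
    - {"travel":[0,0,0],"angular":[0,0,0],"gripper":0.1}
    - {"travel":[0,0,0],"angular":[0,0,0],"gripper":0.1}

```text
t: 17.7
tool_pos: [0.481, 0.2777, 0.0218]
tool_rot: [-2.035, -2.393, 0.0]
contact_force: [-0.1, -0.1, 0.2]
opening: 0.0087
grip_force: 0.0
```

Nothing was gripped, so I'm looking.

```bash
python3 - <<'E'
from station import ctrl
import cv2
import numpy as np
w=ctrl.get_image('wrist');s=ctrl.get_image('scene')
o=ctrl.get_obs();print(o['tool_pos'],o['opening'],o['contact_force'])
a=cv2.resize(w['img'],(400,300));b=cv2.resize(s['img'][130:280,340:540],(400,300))
cv2.imwrite('pics/w4.png',np.hstack([a,b])[...,::-1])
E
```

```text
[0.48100483 0.27768539 0.02180722] 0.008915548400515364 [-0.96965652 -0.11080805 -0.12052198]
```

View pics/w4.png

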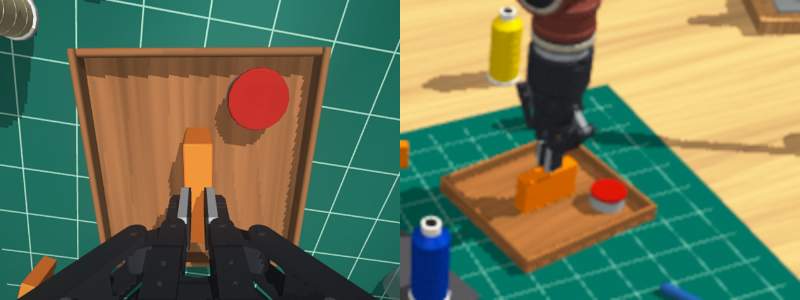

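```bash
python3 - <<'E'
from station import ctrl
from h import *
w=ctrl.get_image('wrist');s=ctrl.get_image('scene')
o=ctrl.get_obs()
a=np.radians(9.3);ex=np.array([np.cos(a),np.sin(a)]);ey=np.array([-ex[1],ex[0]]);c=np.array([.4811,.2777])
P=[[*(c+sx*.01*ex+sy*.04*ey),z] for z in(.056,.006) for sx,sy in((-1,-1),(1,-1),(1,1),(-1,1))]
print(proj(w,P).round(0).tolist());print('tcp',proj(w,o['tool_pos']),proj(s,o['tool_pos']))
A=cv2.resize(w['img'][180:460,200:450],(400,448),interpolation=2)
B=cv2.resize(s['img'][170:250,380:460],(400,448),interpolation=2)
cv2.imwrite('pics/w5.png',np.hstack([A,B])[...,::-1])
E
```

```text
[[296.0, 388.0], [338.0, 388.0], [341.0, 229.0], [293.0, 229.0], [300.0, 330.0], [333.0, 330.0], [335.0, 202.0], [298.0, 202.0]]
tcp [[316.66849367 281.83507933]] [[413.19241349 224.69416932]]
```

View pics/w5.png

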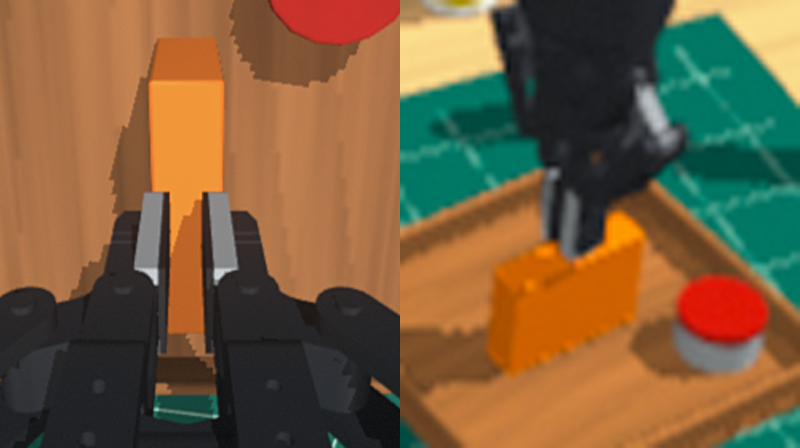

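The crop shows the pads cutting into the spacer top at (185,270) with no force, as if they don't touch it. I'll open and close again slowly as a test.

Call:
step_arm:
  targets:
    - {"travel":[0,0,0],"angular":[0,0,0],"gripper":0.5}
    - {"travel":[0,0,0],"angular":[0,0,0],"gripper":0.5}
    - {"travel":[0,0,0],"angular":[0,0,0],"gripper":0.5}
    - {"travel":[0,0,0],"angular":[0,0,0],"gripper":0.5}

```text
t: 18.3
tool_pos: [0.4811, 0.2777, 0.0219]
tool_rot: [-2.035, -2.393, 0.0]
contact_force: [-0.2, -0.7, -0.1]
opening: 0.0428
grip_force: 0.0
```

Call:
step_arm:
  targets:
    - {"travel":[0,0,0],"angular":[0,0,0],"gripper":0.4}
    - {"travel":[0,0,0],"angular":[0,0,0],"gripper":0.35}
    - {"travel":[0,0,0],"angular":[0,0,0],"gripper":0.3}
    - {"travel":[0,0,0],"angular":[0,0,0],"gripper":0.26}
    - {"travel":[0,0,0],"angular":[0,0,0],"gripper":0.23}
    - {"travel":[0,0,0],"angular":[0,0,0],"gripper":0.2}
    - {"travel":[0,0,0],"angular":[0,0,0],"gripper":0.17}
    - {"travel":[0,0,0],"angular":[0,0,0],"gripper":0.15}
    - {"travel":[0,0,0],"angular":[0,0,0],"gripper":0.15}
    - {"travel":[0,0,0],"angular":[0,0,0],"gripper":0.15}

```text
t: 19.3
tool_pos: [0.4811, 0.2777, 0.0219]
tool_rot: [-2.035, -2.393, 0.0]
contact_force: [-0.3, -0.6, -0.7]
opening: 0.0127
grip_force: 0.0
```

```bash
python3 - <<'E'
from station import ctrl
from h import *
w=ctrl.get_image('wrist');s=ctrl.get_image('scene')
o=ctrl.get_obs();print(o['opening'],o['grip_force'],o['contact_force'],o['tool_pos'])
A=cv2.resize(w['img'][180:460,200:450],(400,448),interpolation=2)
B=cv2.resize(s['img'][170:250,380:460],(400,448),interpolation=2)
cv2.imwrite('pics/w6.png',np.hstack([A,B])[...,::-1])
E
```

```text
0.012995107336552089 0.0 [ 0.80164261 -0.09808586  0.17861277] [0.48111902 0.27769747 0.02193573]
```

View pics/w6.png

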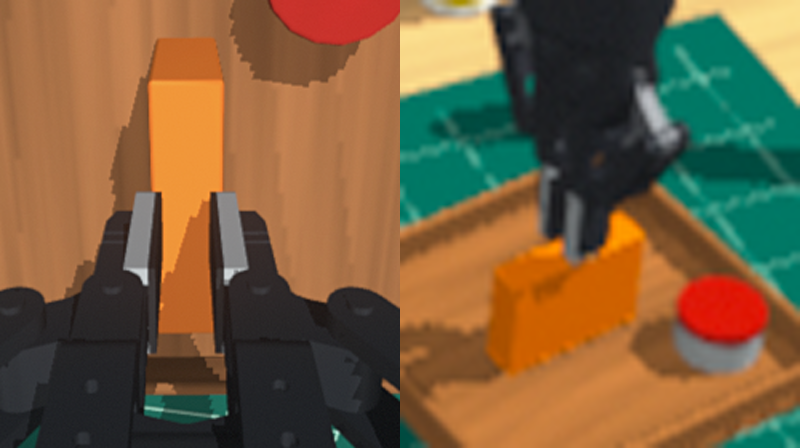

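The pads still pass straight through: 13 mm opening inside a 20 mm block, with zero force. A light touch from above with shut fingers will tell whether the fingers meet the spacer at all.

Call:
step_arm:
  targets:
    - {"travel":[0,0,0.04],"angular":[0,0,0],"gripper":0.15}
    - {"travel":[0,0,0.1],"angular":[0,0,0],"gripper":0}
    - {"travel":[0,0,0.1],"angular":[0,0,0],"gripper":0}
    - {"travel":[0,0,0.1],"angular":[0,0,0],"gripper":0}
    - {"travel":[0,0,0.08],"angular":[0,0,0],"gripper":0}
    - {"travel":[0,0,0.065],"angular":[0,0,0],"gripper":0}
    - {"travel":[0,0,0.058],"angular":[0,0,0],"gripper":0}
    - {"travel":[0,0,0.054],"angular":[0,0,0],"gripper":0}
    - {"travel":[0,0,0.051],"angular":[0,0,0],"gripper":0}
    - {"travel":[0,0,0.051],"angular":[0,0,0],"gripper":0}

```text
t: 20.4
tool_pos: [0.481, 0.2777, 0.0522]
tool_rot: [-2.035, -2.393, 0.001]
contact_force: [0.0, -0.4, -0.2]
opening: -0.0001
grip_force: 0.0
```

Call:
step_arm:
  targets:
    - {"travel":[0,0,-0.01],"angular":[0,0,0],"gripper":0}
    - {"travel":[0,0,-0.02],"angular":[0,0,0],"gripper":0}
    - {"travel":[0,0,-0.02],"angular":[0,0,0],"gripper":0}

```text
t: 20.7
tool_pos: [0.4803, 0.2774, 0.0393]
tool_rot: [-2.034, -2.393, 0.003]
contact_force: [0.4, -0.5, -0.3]
opening: 0.0001
grip_force: 0.0
```

The shut fingers sink 17 mm into the spacer without any force. I'll probe it near the floor and sweep sideways before concluding anything.

Call:
step_arm:
  targets:
    - {"travel":[0,0,-0.02],"angular":[0,0,0],"gripper":0}
    - {"travel":[0,0,-0.041],"angular":[0,0,0],"gripper":0}
    - {"travel":[0,0,-0.041],"angular":[0,0,0],"gripper":0}
    - {"travel":[0.02,0.003,-0.041],"angular":[0,0,0],"gripper":0}
    - {"travel":[0.04,0.006,-0.041],"angular":[0,0,0],"gripper":0}
    - {"travel":[0.06,0.01,-0.041],"angular":[0,0,0],"gripper":0}
    - {"travel":[0.06,0.01,-0.041],"angular":[0,0,0],"gripper":0}

```text
t: 21.4
tool_pos: [0.5194, 0.2843, 0.0164]
tool_rot: [2.034, 2.392, 0.005]
contact_force: [3.1, 1.1, 6.8]
opening: -0.0
grip_force: 3.7
```

Call:
step_arm:
  targets:
    - {"travel":[-0.02,0,0],"angular":[0,0,0],"gripper":0}
    - {"travel":[-0.04,-0.005,0],"angular":[0,0,0],"gripper":0}
    - {"travel":[-0.06,-0.01,0],"angular":[0,0,0],"gripper":0}
    - {"travel":[-0.06,-0.01,0],"angular":[0,0,0],"gripper":0}

```text
t: 21.8
tool_pos: [0.4812, 0.2777, 0.0189]
tool_rot: [2.034, 2.393, 0.0]
contact_force: [-4.6, -3.4, 20.3]
opening: -0.0002
grip_force: 10.0
```

```bash
python3 - <<'E'
from station import ctrl
from h import *
w=ctrl.get_image('wrist');s=ctrl.get_image('scene')
o=ctrl.get_obs();print(o['opening'],o['contact_force'],o['tool_pos'])
print(dir(ctrl))
A=cv2.resize(w['img'][180:460,200:450],(400,448),interpolation=2)
B=cv2.resize(s['img'][170:250,380:460],(400,448),interpolation=2)
cv2.imwrite('pics/w7.png',np.hstack([A,B])[...,::-1])
E
```

```text
0.0003400046319234446 [-4.19711958 -4.01600212 20.22464319] [0.48187723 0.27783225 0.01914025]
['MotionError', '__class__', '__delattr__', '__dict__', '__dir__', '__doc__', '__eq__', '__format__', '__ge__', '__getattribute__', '__getstate__', '__gt__', '__hash__', '__init__', '__init_subclass__', '__le__', '__lt__', '__module__', '__ne__', '__new__', '__reduce__', '__reduce_ex__', '__repr__', '__setattr__', '__sizeof__', '__str__', '__subclasshook__', '__weakref__', 'finish_job', 'get_image', 'get_obs']
```

View pics/w7.png

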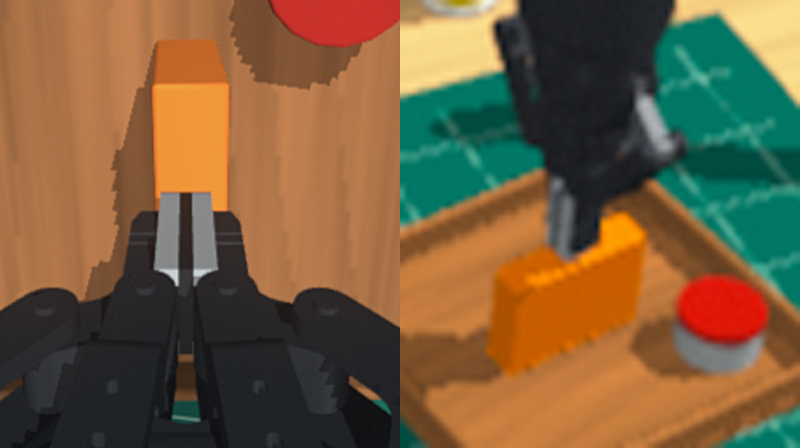

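The crop shows the shut fingers standing in the spacer, now with 20 N upward at TCP z 0.019, so something touches at that depth. I'll probe an empty patch of tray floor with shut fingers to see whether the floor or the spacer stopped it.

Call:
step_arm:
  targets:
    - {"travel":[0,0,0.05],"angular":[0,0,0],"gripper":0}
    - {"travel":[0,0,0.1],"angular":[0,0,0],"gripper":0}
    - {"travel":[0.06,-0.06,0.1],"angular":[0,0,0],"gripper":0}
    - {"travel":[0.06,-0.06,0.05],"angular":[0,0,0],"gripper":0}
    - {"travel":[0.06,-0.06,0.02],"angular":[0,0,0],"gripper":0}
    - {"travel":[0.06,-0.06,0.01],"angular":[0,0,0],"gripper":0}
    - {"travel":[0.06,-0.06,0.01],"angular":[0,0,0],"gripper":0}
    - {"travel":[0.06,-0.06,0],"angular":[0,0,0],"gripper":0}
    - {"travel":[0.06,-0.06,0],"angular":[0,0,0],"gripper":0}
    - {"travel":[0.06,-0.06,0],"angular":[0,0,0],"gripper":0}

```text
t: 22.9
tool_pos: [0.5174, 0.242, 0.0166]
tool_rot: [2.034, 2.393, 0.001]
contact_force: [-0.2, 0.2, 0.3]
opening: -0.0001
grip_force: 0.0
```

```bash
python3 - <<'E'
from station import ctrl
from h import *
w=ctrl.get_image('wrist');o=ctrl.get_obs();print(o['tool_pos'],o['tool_rot'],o['contact_force'])
im=w['img'];m=hsvmask(im,(8,180,190),(22,255,255))
for b in blobs(m,200)[:3]:
    P=np.array([ray(w,*p[0],.056)[:2] for p in b],np.float32);print(cv2.minAreaRect(P),cv2.boundingRect(b))
E
```

```text
[0.51753635 0.24202479 0.01667927] [2.03411938e+00 2.39324323e+00 1.58046615e-03] [-0.23650524  1.01966823  0.71238568]
((0.48102113604545593, 0.2777414321899414), (0.01959856040775776, 0.07968408614397049), 9.885673522949219) (207, 125, 64, 194)
```

The floor is free there, and the spacer hasn't moved: (0.481, 0.278). So the 20 N came from the spacer, and it equals 2 × the 10 N pad force, meaning the pads only meet something solid low down (about 13 mm above the tray floor). I'll grasp again, much deeper.

Call:
step_arm:
  targets:
    - {"travel":[0,0,0.05],"angular":[0,0,0],"gripper":0.5}
    - {"travel":[0,0,0.12],"angular":[0,0,0],"gripper":1}
    - {"travel":[-0.061,0.0595,0.12],"angular":[0,0,0],"gripper":1}
    - {"travel":[-0.061,0.0595,0.12],"angular":[0,0,0],"gripper":1}
    - {"travel":[-0.061,0.0595,0.12],"angular":[0,0,0],"gripper":1}
    - {"travel":[-0.061,0.0595,0.06],"angular":[0,0,0],"gripper":1}
    - {"travel":[-0.061,0.0595,0.0],"angular":[0,0,0],"gripper":1}
    - {"travel":[-0.061,0.0595,-0.0135],"angular":[0,0,0],"gripper":1}
    - {"travel":[-0.061,0.0595,-0.0135],"angular":[0,0,0],"gripper":1}
    - {"travel":[-0.061,0.0595,-0.0135],"angular":[0,0,0],"gripper":1}

```text
t: 23.95
tool_pos: [0.4817, 0.2775, 0.0091]
tool_rot: [2.035, 2.392, 0.002]
contact_force: [0.8, 0.0, 0.9]
opening: 0.0852
grip_force: 0.0
```

Call:
step_arm:
  targets:
    - {"travel":[0,0,0],"angular":[0,0,0],"gripper":0.5}
    - {"travel":[0,0,0],"angular":[0,0,0],"gripper":0.4}
    - {"travel":[0,0,0],"angular":[0,0,0],"gripper":0.3}
    - {"travel":[0,0,0],"angular":[0,0,0],"gripper":0.25}
    - {"travel":[0,0,0],"angular":[0,0,0],"gripper":0.2}
    - {"travel":[0,0,0],"angular":[0,0,0],"gripper":0.16}
    - {"travel":[0,0,0],"angular":[0,0,0],"gripper":0.16}
    - {"travel":[0,0,0],"angular":[0,0,0],"gripper":0.16}
    - {"travel":[0,0,0],"angular":[0,0,0],"gripper":0.16}
  squeeze: 25

```text
t: 24.85
tool_pos: [0.4809, 0.2776, 0.0083]
tool_rot: [2.035, 2.393, 0.001]
contact_force: [-0.1, -0.4, 4.4]
opening: 0.0192
grip_force: 27.3
```

It's gripped at 19.2 mm with 27 N. I'm lifting it and checking that the spacer follows.

Call:
step_arm:
  targets:
    - {"travel":[0,0,0],"angular":[0,0,0],"gripper":0.1}
    - {"travel":[0,0,0.01],"angular":[0,0,0],"gripper":0.1}
    - {"travel":[0,0,0.03],"angular":[0,0,0],"gripper":0.1}
    - {"travel":[0,0,0.06],"angular":[0,0,0],"gripper":0.1}
    - {"travel":[0,0,0.1],"angular":[0,0,0],"gripper":0.1}
    - {"travel":[0,0,0.15],"angular":[0,0,0],"gripper":0.1}
    - {"travel":[0,0,0.2],"angular":[0,0,0],"gripper":0.1}
    - {"travel":[0,0,0.253],"angular":[0,0,0],"gripper":0.1}
    - {"travel":[0,0,0.253],"angular":[0,0,0],"gripper":0.1}
    - {"travel":[0,0,0.253],"angular":[0,0,0],"gripper":0.1}
  squeeze: 40

```text
t: 25.85
tool_pos: [0.4807, 0.2775, 0.1604]
tool_rot: [2.034, 2.393, 0.002]
contact_force: [-0.1, -0.7, -1.6]
opening: 0.0187
grip_force: 41.9
```

```bash
python3 - <<'E'
from station import ctrl
from h import *
w=ctrl.get_image('wrist');s=ctrl.get_image('scene');o=ctrl.get_obs();print(o['tool_pos'],o['tool_rot'],o['contact_force'],o['opening'],o['grip_force'])
im=w['img'];m=hsvmask(im,(8,180,120),(22,255,255))
zt=o['tool_pos'][2]-.0083+.056
for b in blobs(m,200)[:4]:
    P=np.array([ray(w,*p[0],zt)[:2] for p in b],np.float32);print(cv2.minAreaRect(P),cv2.boundingRect(b))
A=cv2.resize(w['img'][180:460,200:450],(400,448),interpolation=2)
B=cv2.resize(s['img'][120:240,360:480],(400,448),interpolation=2)
cv2.imwrite('pics/w8.png',np.hstack([A,B])[...,::-1])
E
```

```text
[0.47934267 0.27695814 0.15776763] [-2.03396487 -2.39242922  0.00426432] [ 0.22207312 -0.40604512 -2.06332854] 0.01894627822151771 41.853193044662476
((0.47938892245292664, 0.28167489171028137), (0.02020188421010971, 0.0929679349064827), 9.531014442443848) (289, 210, 53, 199)
((0.40881770849227905, 0.2586107850074768), (0.03604312986135483, 0.007699725218117237), 71.54505920410156) (125, 309, 42, 68)
```

View pics/w8.png

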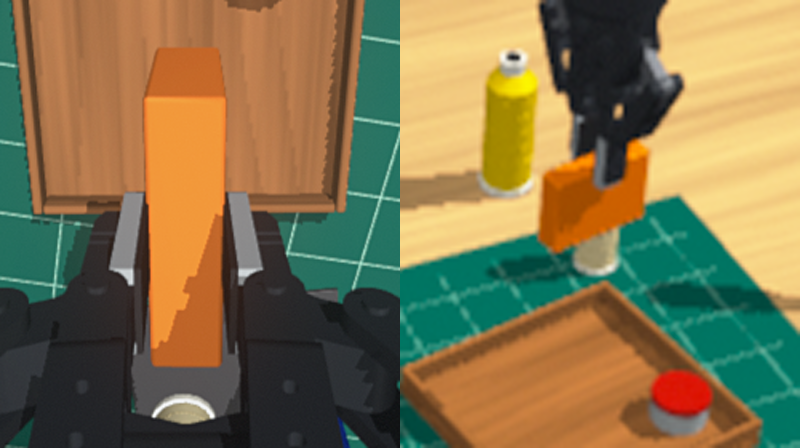

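The pictures show the spacer held straight, with the finger tips only reaching about 10–15 mm below its top. So the real tips are about 37 mm higher than the reported TCP, and the first close happened just above the spacer, which accounts for everything seen. I can carry on with that offset.

Call:
step_arm:
  targets:
    - {"travel":[0,-0.03,0],"angular":[0,0,0],"gripper":0.1}
    - {"travel":[0,-0.09,0],"angular":[0,0,0],"gripper":0.1}
    - {"travel":[0,-0.16,0],"angular":[0,0,-0.05],"gripper":0.1}
    - {"travel":[0,-0.23,0],"angular":[0,0,-0.1],"gripper":0.1}
    - {"travel":[0,-0.3,0],"angular":[0,0,-0.15],"gripper":0.1}
    - {"travel":[0,-0.37,0],"angular":[0,0,-0.2],"gripper":0.1}
    - {"travel":[0,-0.44,0],"angular":[0,0,-0.25],"gripper":0.1}
    - {"travel":[0,-0.51,0],"angular":[0,0,-0.3],"gripper":0.1}
    - {"travel":[0,-0.56,0],"angular":[0,0,-0.36],"gripper":0.1}
    - {"travel":[0,-0.6,0],"angular":[0,0,-0.41],"gripper":0.1}

```text
t: 26.95
tool_pos: [0.479, -0.0841, 0.1574]
tool_rot: [-2.393, -2.03, 0.003]
contact_force: [0.1, 0.7, -1.7]
opening: 0.0188
grip_force: 41.9
```

Call:
step_arm:
  targets:
    - {"travel":[0,-0.03,0],"angular":[0,0,0],"gripper":0.1}
    - {"travel":[0,-0.09,0],"angular":[0,0,0],"gripper":0.1}
    - {"travel":[-0.01,-0.16,0],"angular":[0,0,0],"gripper":0.1}
    - {"travel":[-0.01,-0.22,0],"angular":[0,0,0],"gripper":0.1}
    - {"travel":[-0.018,-0.28,0],"angular":[0,0,0],"gripper":0.1}
    - {"travel":[-0.018,-0.33,0],"angular":[0,0,0],"gripper":0.1}
    - {"travel":[-0.018,-0.358,0],"angular":[0,0,0],"gripper":0.1}
    - {"travel":[-0.018,-0.358,0],"angular":[0,0,0],"gripper":0.1}
    - {"travel":[-0.018,-0.358,0],"angular":[0,0,0],"gripper":0.1}
    - {"travel":[-0.018,-0.358,0],"angular":[0,0,0],"gripper":0.1}

```text
t: 27.95
tool_pos: [0.4697, -0.296, 0.159]
tool_rot: [-2.39, -2.037, -0.0]
contact_force: [-0.6, 0.4, -1.0]
opening: 0.0187
grip_force: 41.8
```

```bash
python3 - <<'E'
from station import ctrl
from h import *
import pickle
w=ctrl.get_image('wrist');t=ctrl.get_image('top');o=ctrl.get_obs();print(o['t'],o['tool_pos'],o['tool_rot'],o['opening'])
pickle.dump((w,t),open('im4.pkl','wb'))
ph=np.degrees(np.arctan2(o['tool_rot'][1],o['tool_rot'][0]));print('yaw',(2*ph+270)%180)
im=w['img'];m=hsvmask(im,(8,180,190),(22,255,255))
zt=o['tool_pos'][2]-.0083+.056
for b in blobs(m,200)[:2]:
    P=np.array([ray(w,*p[0],zt)[:2] for p in b],np.float32);print(cv2.minAreaRect(P),cv2.boundingRect(b))
E
```

```text
28.05 [ 0.46988625 -0.29616168  0.15949974] [-2.39040311e+00 -2.03794305e+00 -2.89295947e-04] 0.018675079800777226
yaw 170.8986371501037
((0.4691157937049866, -0.29572585225105286), (0.07916973531246185, 0.01901325024664402), 81.21687316894531) (290, 240, 51, 169)
```

Call:
step_arm:
  targets:
    - {"travel":[0.002,-0.002,-0.06],"angular":[0,0,0],"gripper":0.1}
    - {"travel":[0.002,-0.002,-0.12],"angular":[0,0,0],"gripper":0.1}
    - {"travel":[0.002,-0.002,-0.17],"angular":[0,0,0],"gripper":0.1}
    - {"travel":[0.002,-0.002,-0.2],"angular":[0,0,0],"gripper":0.1}
    - {"travel":[0.002,-0.002,-0.208],"angular":[0,0,0],"gripper":0.1}
    - {"travel":[0.002,-0.002,-0.208],"angular":[0,0,0],"gripper":0.1}
    - {"travel":[0.002,-0.002,-0.208],"angular":[0,0,0],"gripper":0.1}

```text
t: 28.75
tool_pos: [0.4719, -0.2991, 0.0365]
tool_rot: [2.39, 2.035, 0.001]
contact_force: [0.9, 0.0, -0.1]
opening: 0.0186
grip_force: 41.8
```

```bash
python3 - <<'E'
from station import ctrl
from h import *
w=ctrl.get_image('wrist');o=ctrl.get_obs();print(o['t'],o['tool_pos'],o['contact_force'])
cv2.imwrite('pics/w9.png',w['img'][...,::-1])
im=w['img'];m=hsvmask(im,(8,180,190),(22,255,255))
zt=o['tool_pos'][2]-.0083+.056
for b in blobs(m,200)[:1]:
    P=np.array([ray(w,*p[0],zt)[:2] for p in b],np.float32);print(cv2.minAreaRect(P),cv2.boundingRect(b))
# lower far(+y) end of spacer vs gap edges: rail & fence edges beyond spacer
sat=cv2.cvtColor(im,cv2.COLOR_RGB2HSV)[...,1].astype(np.float32)
O=np.array([.4701,-.2973]);a=np.radians(-9.2);ex=np.array([np.cos(a),np.sin(a)]);ey=np.array([-ex[1],ex[0]])
xs=np.arange(-.03,.0301,.001)
for yd in(.05,.06,.07):
    uv=proj(w,[[*(O+ey*yd+ex*x),.015] for x in xs]).astype(np.float32)
    print(yd,cv2.remap(sat,uv[:,0][None],uv[:,1][None],1)[0].astype(int).tolist())
E
```

```text
28.8 [ 0.47209654 -0.29930346  0.03675744] [ 0.01136808 -0.01440051 -0.43505902]
((0.4712636172771454, -0.2987125515937805), (0.07845677435398102, 0.018823746591806412), 81.13136291503906) (291, 241, 50, 167)
0.05 [3, 2, 1, 3, 3, 2, 2, 2, 3, 1, 1, 1, 1, 2, 2, 2, 0, 3, 64, 98, 96, 97, 97, 97, 97, 97, 98, 97, 98, 97, 94, 92, 89, 87, 90, 92, 94, 95, 96, 98, 100, 46, 4, 2, 1, 2, 2, 0, 1, 2, 0, 1, 2, 0, 2, 3, 0, 0, 1, 2, 2]
0.06 [3, 2, 2, 2, 3, 3, 1, 1, 3, 1, 2, 1, 3, 1, 2, 2, 2, 2, 44, 100, 98, 98, 97, 97, 98, 97, 97, 98, 99, 97, 93, 91, 90, 87, 89, 92, 93, 96, 97, 98, 100, 29, 1, 1, 2, 2, 0, 1, 1, 2, 1, 2, 1, 1, 1, 1, 1, 2, 1, 1, 3]
0.07 [2, 2, 1, 1, 0, 1, 2, 2, 2, 2, 3, 3, 1, 1, 2, 2, 2, 2, 61, 100, 99, 98, 98, 98, 98, 97, 98, 98, 98, 99, 99, 98, 94, 89, 89, 91, 93, 95, 98, 98, 98, 26, 1, 2, 2, 2, 2, 2, 1, 1, 1, 3, 2, 2, 3, 2, 2, 1, 1, 1, 1]
```

Call:
step_arm:
  targets:
    - {"travel":[0,0,0],"angular":[0,0,0],"gripper":0.1}
    - {"travel":[0,0,0],"angular":[0,0,0],"gripper":0.1}
    - {"travel":[0,0,0],"angular":[0,0,0],"gripper":0.1}

```text
t: 29.1
tool_pos: [0.4712, -0.2989, 0.0354]
tool_rot: [2.392, 2.036, 0.0]
contact_force: [-0.7, -0.8, -2.0]
opening: 0.0189
grip_force: 41.8
```

Call:
step_arm:
  targets:
    - {"travel":[-0.002,0.002,0],"angular":[0,0,0],"gripper":0.1}
    - {"travel":[-0.002,0.002,-0.005],"angular":[0,0,0],"gripper":0.1}
    - {"travel":[-0.002,0.002,-0.01],"angular":[0,0,0],"gripper":0.1}
    - {"travel":[-0.002,0.002,-0.015],"angular":[0,0,0],"gripper":0.1}
    - {"travel":[-0.002,0.002,-0.02],"angular":[0,0,0],"gripper":0.1}
    - {"travel":[-0.002,0.002,-0.024],"angular":[0,0,0],"gripper":0.1}
    - {"travel":[-0.002,0.002,-0.028],"angular":[0,0,0],"gripper":0.1}
    - {"travel":[-0.002,0.002,-0.028],"angular":[0,0,0],"gripper":0.1}

```text
t: 29.9
tool_pos: [0.4696, -0.2973, 0.0178]
tool_rot: [-2.392, -2.036, 0.0]
contact_force: [0.0, -0.4, -2.3]
opening: 0.0186
grip_force: 41.9
```

Call:
step_arm:
  targets:
    - {"travel":[0,0,-0.003],"angular":[0,0,0],"gripper":0.1}
    - {"travel":[0,0,-0.006],"angular":[0,0,0],"gripper":0.1}
    - {"travel":[0,0,-0.006],"angular":[0,0,0],"gripper":0.1}
    - {"travel":[0,0,-0.006],"angular":[0,0,0],"gripper":0.1}

```text
t: 30.3
tool_pos: [0.4703, -0.2976, 0.0173]
tool_rot: [-2.392, -2.037, 0.0]
contact_force: [-5.1, 4.1, 13.0]
opening: 0.0185
grip_force: 43.6
```

Floor contact at the expected height: 13 N at TCP 0.0173. I'm releasing, then pressing from above with shut fingers.

Call:
step_arm:
  targets:
    - {"travel":[0,0,0.003],"angular":[0,0,0],"gripper":0.1}
    - {"travel":[0,0,0.003],"angular":[0,0,0],"gripper":0.5}
    - {"travel":[0,0,0.003],"angular":[0,0,0],"gripper":0.5}
    - {"travel":[0,0,0.003],"angular":[0,0,0],"gripper":0.6}
    - {"travel":[0,0,0.06],"angular":[0,0,0],"gripper":0.6}
    - {"travel":[0,0,0.1],"angular":[0,0,0],"gripper":0.3}
    - {"travel":[0,0,0.1],"angular":[0,0,0],"gripper":0}
    - {"travel":[0,0,0.1],"angular":[0,0,0],"gripper":0}
    - {"travel":[0,0,0.1],"angular":[0,0,0],"gripper":0}
    - {"travel":[0,0,0.1],"angular":[0,0,0],"gripper":0}

```text
t: 31.3
tool_pos: [0.4687, -0.2966, 0.0725]
tool_rot: [-2.39, -2.034, 0.001]
contact_force: [0.1, 0.2, 0.4]
opening: 0.0003
grip_force: 0.0
```

Call:
step_arm:
  targets:
    - {"travel":[0,0,-0.03],"angular":[0,0,0],"gripper":0}
    - {"travel":[0,0,-0.06],"angular":[0,0,0],"gripper":0}
    - {"travel":[0,0,-0.073],"angular":[0,0,0],"gripper":0}
    - {"travel":[0,0,-0.079],"angular":[0,0,0],"gripper":0}
    - {"travel":[0,0,-0.083],"angular":[0,0,0],"gripper":0}
    - {"travel":[0,0,-0.086],"angular":[0,0,0],"gripper":0}
    - {"travel":[0,0,-0.086],"angular":[0,0,0],"gripper":0}

```text
t: 32.0
tool_pos: [0.471, -0.2967, 0.0284]
tool_rot: [-2.391, -2.035, -0.003]
contact_force: [-9.4, 13.3, 30.0]
opening: -0.0002
grip_force: 14.8
```

Pressed at 30 N, with the spacer top at about 0.065 m, exactly seated height. I'm withdrawing and checking from above.

Call:
step_arm:
  targets:
    - {"travel":[0,0,0.06],"angular":[0,0,0],"gripper":0}
    - {"travel":[0,0,0.14],"angular":[0,0,0],"gripper":0}
    - {"travel":[0,0,0.22],"angular":[0,0,0],"gripper":0.5}
    - {"travel":[0,0,0.236],"angular":[0,0,0],"gripper":1}
    - {"travel":[0,0,0.236],"angular":[0,0,0],"gripper":1}
    - {"travel":[0,0,0.236],"angular":[0,0,0],"gripper":1}
    - {"travel":[0,0,0.236],"angular":[0,0,0],"gripper":1}
    - {"travel":[0,0,0.236],"angular":[0,0,0],"gripper":1}
    - {"travel":[0,0,0.236],"angular":[0,0,0],"gripper":1}

```text
t: 32.9
tool_pos: [0.4691, -0.2969, 0.1628]
tool_rot: [-2.39, -2.035, 0.001]
contact_force: [-0.1, 0.7, -0.8]
opening: 0.0852
grip_force: 0.0
```

```bash
python3 - <<'E'
from station import ctrl
from h import *
w=ctrl.get_image('wrist');o=ctrl.get_obs();print(o['t'],o['tool_pos'])
cv2.imwrite('pics/w9.png',w['img'][...,::-1])
im=w['img'];m=hsvmask(im,(8,180,190),(22,255,255))
O=np.array([.4697,-.2973]);a=np.radians(-9.2);ex=np.array([np.cos(a),np.sin(a)]);ey=np.array([-ex[1],ex[0]])
for b in blobs(m,200)[:1]:
    P=np.array([ray(w,*p[0],.065)[:2] for p in b],np.float32);r=cv2.minAreaRect(P);d=np.array(r[0])-O;print(r,'off',d@ex,d@ey)
sat=cv2.cvtColor(im,cv2.COLOR_RGB2HSV)[...,1].astype(np.float32);xs=np.arange(-.02,.0201,.001)
for yd in(-.06,.06):
    uv=proj(w,[[*(O+ey*yd+ex*x),.015] for x in xs]).astype(np.float32)
    s=cv2.remap(sat,uv[:,0][None],uv[:,1][None],1)[0];print(yd,xs[s>50][[0,-1]])
E
```

```text
32.95 [ 0.46925597 -0.29701574  0.16319684]
((0.47015827894210815, -0.29770371317863464), (0.07841084897518158, 0.018765056505799294), 80.83199310302734) off 0.0005169299057611884 -0.00032524973775972907
-0.06 [-0.011  0.012]
0.06 [-0.011  0.011]
```

View pics/w9.png

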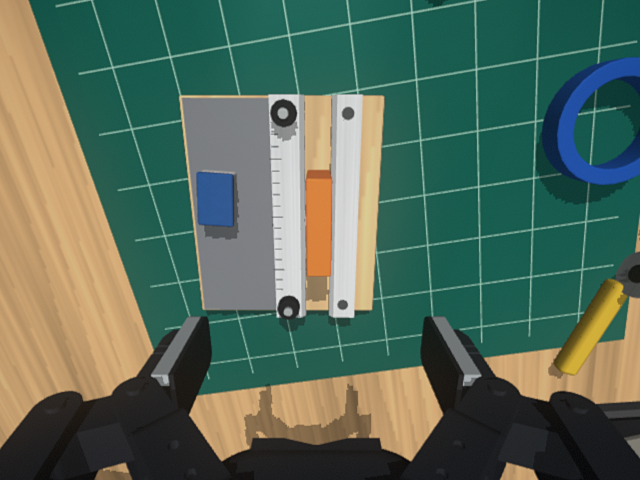

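The view shows the spacer down in the gap at (319,225), between fence and rail, within 0.5 mm of the middle, with the chalk box undisturbed. Now I return the spools, using the same gripper yaw as when picking.

Call:
step_arm:
  targets:
    - {"travel":[0.091,0.497,0],"angular":[0,0,0.95],"gripper":1}
    - {"travel":[0.091,0.497,0],"angular":[0,0,0.95],"gripper":1}
    - {"travel":[0.091,0.497,0],"angular":[0,0,0.95],"gripper":1}
    - {"travel":[0.091,0.497,0],"angular":[0,0,0.95],"gripper":1}
    - {"travel":[0.091,0.497,0],"angular":[0,0,0.95],"gripper":1}
    - {"travel":[0.091,0.497,0],"angular":[0,0,0.95],"gripper":1}
    - {"travel":[0.091,0.497,0],"angular":[0,0,0.95],"gripper":1}
    - {"travel":[0.091,0.497,0],"angular":[0,0,0.95],"gripper":1}

```text
t: 33.75
tool_pos: [0.5242, 0.0019, 0.1641]
tool_rot: [-1.481, -2.77, 0.001]
contact_force: [-0.6, 0.4, -0.2]
opening: 0.0854
grip_force: 0.0
```

Call:
step_arm:
  targets:
    - {"travel":[0,0,0],"angular":[0,0,0.95],"gripper":1}
    - {"travel":[0,0,0],"angular":[0,0,0.95],"gripper":1}
    - {"travel":[0,0,0],"angular":[0,0,0.95],"gripper":1}
    - {"travel":[0,0,0],"angular":[0,0,0.95],"gripper":1}
    - {"travel":[0,0,0],"angular":[0,0,0.95],"gripper":1}
    - {"travel":[0,0,0],"angular":[0,0,0.95],"gripper":1}

```text
t: 34.35
tool_pos: [0.5241, -0.001, 0.1642]
tool_rot: [-0.379, -3.118, 0.001]
contact_force: [-0.1, 0.2, -1.0]
opening: 0.0855
grip_force: 0.0
```

Call:
step_arm:
  targets:
    - {"travel":[0,0,0],"angular":[0,0,0.48],"gripper":1}
    - {"travel":[0,0,0],"angular":[0,0,0.48],"gripper":1}
    - {"travel":[0,0,0],"angular":[0,0,0.48],"gripper":1}
    - {"travel":[0,0,0],"angular":[0,0,0.48],"gripper":1}
    - {"travel":[0,0,0],"angular":[0,0,0.48],"gripper":1}
    - {"travel":[0,0,0],"angular":[0,0,0.48],"gripper":1}

```text
t: 34.95
tool_pos: [0.5242, 0.0004, 0.1644]
tool_rot: [0.212, -3.134, 0.0]
contact_force: [-1.2, -0.5, -0.2]
opening: 0.0855
grip_force: 0.0
```

```bash
python3 - <<'E'
from station import ctrl
from h import *
w=ctrl.get_image('wrist');o=ctrl.get_obs();print(o['t'],o['tool_pos'],o['tool_rot'])
ph=np.degrees(np.arctan2(o['tool_rot'][1],o['tool_rot'][0]));print('yaw',(2*ph+270)%180)
im=w['img']
for n,p in(('cream',(.524,.001)),('blue',(.588,.0715)),('purple',(.6145,-.026))):
    u,v=proj(w,[*p,.116])[0];u,v=int(round(u)),int(round(v))
    if not(20<u<620 and 20<v<460):print(n,u,v);continue
    m=np.zeros(im.shape[:2],np.uint8);m[v-16:v+17,u-16:u+17]=(im.max(2)[v-16:v+17,u-16:u+17]<70)*255
    for b in blobs(m,60)[:2]:
        (x,y),_,_=cv2.fitEllipse(b);print(n,cv2.contourArea(b),ray(w,x,y,.116).round(4))
E
```

```text
35.0 [5.24250167e-01 4.72283006e-04 1.64382504e-01] [ 2.13206000e-01 -3.13422935e+00  1.28278996e-04]
yaw 97.78310218338092
cream 244.0 [0.5239 0.0016 0.116 ]
blue 183.5 [0.588  0.0732 0.116 ]
purple 174.5 [ 0.6136 -0.0253  0.116 ]
```

Call:
step_arm:
  targets:
    - {"travel":[0,0.001,-0.06],"angular":[0,0,0.018],"gripper":1}
    - {"travel":[0,0.001,-0.12],"angular":[0,0,0.018],"gripper":1}
    - {"travel":[0,0.001,-0.17],"angular":[0,0,0.018],"gripper":1}
    - {"travel":[0,0.001,-0.21],"angular":[0,0,0.018],"gripper":1}
    - {"travel":[0,0.001,-0.21],"angular":[0,0,0.018],"gripper":1}
    - {"travel":[0,0.001,-0.21],"angular":[0,0,0.018],"gripper":0.4}
    - {"travel":[0,0.001,-0.21],"angular":[0,0,0.018],"gripper":0.4}
    - {"travel":[0,0.001,-0.21],"angular":[0,0,0.018],"gripper":0.3}
    - {"travel":[0,0.001,-0.21],"angular":[0,0,0.018],"gripper":0.3}
    - {"travel":[0,0.001,-0.21],"angular":[0,0,0.018],"gripper":0.3}
  squeeze: 30

```text
t: 36.0
tool_pos: [0.526, 0.0012, 0.0408]
tool_rot: [-0.238, 3.129, -0.001]
contact_force: [-0.0, 1.0, 6.0]
opening: 0.0429
grip_force: 30.9
```

Call:
step_arm:
  targets:
    - {"travel":[0,0,0.05],"angular":[0,0,0],"gripper":0.3}
    - {"travel":[0,0,0.11],"angular":[0,0,0],"gripper":0.3}
    - {"travel":[-0.03,0.03,0.15],"angular":[0,0,0],"gripper":0.3}
    - {"travel":[-0.06,0.11,0.15],"angular":[0,0,0],"gripper":0.3}
    - {"travel":[-0.09,0.19,0.15],"angular":[0,0,0],"gripper":0.3}
    - {"travel":[-0.11,0.27,0.15],"angular":[0,0,0],"gripper":0.3}
    - {"travel":[-0.13,0.35,0.15],"angular":[0,0,0],"gripper":0.3}
    - {"travel":[-0.15,0.43,0.15],"angular":[0,0,0],"gripper":0.3}
    - {"travel":[-0.154,0.5,0.15],"angular":[0,0,0],"gripper":0.3}
    - {"travel":[-0.154,0.5235,0.15],"angular":[0,0,0],"gripper":0.3}

```text
t: 37.0
tool_pos: [0.4308, 0.3188, 0.1287]
tool_rot: [-0.245, 3.132, 0.002]
contact_force: [0.2, -1.0, -1.2]
opening: 0.0427
grip_force: 31.2
```

Call:
step_arm:
  targets:
    - {"travel":[0,0,0],"angular":[0,0,0],"gripper":0.3}
    - {"travel":[0,0,0],"angular":[0,0,0],"gripper":0.3}
    - {"travel":[0,0,0],"angular":[0,0,0],"gripper":0.3}

```text
t: 37.3
tool_pos: [0.4322, 0.3142, 0.1283]
tool_rot: [0.236, -3.132, 0.001]
contact_force: [0.2, 0.3, -1.5]
opening: 0.0431
grip_force: 31.2
```

Call:
step_arm:
  targets:
    - {"travel":[0,0.001,-0.04],"angular":[0,0,0],"gripper":0.3}
    - {"travel":[0,0.001,-0.09],"angular":[0,0,0],"gripper":0.3}
    - {"travel":[0,0.001,-0.125],"angular":[0,0,0],"gripper":0.3}
    - {"travel":[0,0.001,-0.14],"angular":[0,0,0],"gripper":0.3}
    - {"travel":[0,0.001,-0.147],"angular":[0,0,0],"gripper":0.3}
    - {"travel":[0,0.001,-0.147],"angular":[0,0,0],"gripper":0.3}
    - {"travel":[0,0.001,-0.147],"angular":[0,0,0],"gripper":0.3}
    - {"travel":[0,0.001,-0.147],"angular":[0,0,0],"gripper":0.6}
    - {"travel":[0,0.001,-0.147],"angular":[0,0,0],"gripper":1}
    - {"travel":[0,0.001,-0.147],"angular":[0,0,0],"gripper":1}

```text
t: 38.3
tool_pos: [0.4323, 0.3159, 0.0405]
tool_rot: [-0.238, 3.132, 0.0]
contact_force: [0.4, -0.3, -0.6]
opening: 0.0776
grip_force: 0.0
```

Call:
step_arm:
  targets:
    - {"travel":[0,0,0.05],"angular":[0,0,0],"gripper":1}
    - {"travel":[0,0,0.13],"angular":[0,0,0],"gripper":1}
    - {"travel":[0,0,0.21],"angular":[0,0,0],"gripper":1}
    - {"travel":[0.05,-0.08,0.21],"angular":[0,0,0],"gripper":1}
    - {"travel":[0.261,-0.405,0.21],"angular":[0,0,0],"gripper":1}
    - {"travel":[0.261,-0.405,0.21],"angular":[0,0,0],"gripper":1}
    - {"travel":[0.261,-0.405,0.21],"angular":[0,0,0],"gripper":1}
    - {"travel":[0.261,-0.405,0.21],"angular":[0,0,0],"gripper":1}
    - {"travel":[0.261,-0.405,0.21],"angular":[0,0,0],"gripper":1}
    - {"travel":[0.261,-0.405,0.21],"angular":[0,0,0],"gripper":1}

```text
t: 39.3
tool_pos: [0.5903, 0.069, 0.166]
tool_rot: [-0.23, 3.133, -0.002]
contact_force: [0.6, 0.6, -0.3]
opening: 0.0854
grip_force: 0.0
```

Call:
step_arm:
  targets:
    - {"travel":[0,0,0],"angular":[0,0,0],"gripper":1}
    - {"travel":[0,0,0],"angular":[0,0,0],"gripper":1}
    - {"travel":[0,0,0],"angular":[0,0,0],"gripper":1}

```text
t: 39.6
tool_pos: [0.5879, 0.0743, 0.1662]
tool_rot: [0.241, -3.132, -0.0]
contact_force: [-1.3, -0.2, -0.2]
opening: 0.0855
grip_force: 0.0
```

```bash
cat > hole.py <<'E'
from station import ctrl
from h import *
t=ctrl.get_image('top');g=t['img'].max(2);o=ctrl.get_obs();print(o['t'],o['tool_pos'])
R=dict(blue=(186.6,204.4),cream=(166.1,253.2),purple=(213.8,246.1))
yy,xx=np.mgrid[:480,:640]
for n,(u0,v0) in R.items():
    x,y=round(u0)-5,round(v0)-5
    s=np.s_[y:y+11,x:x+11];m=np.zeros(g.shape,bool);m[s]=g[s]<100
    w=np.clip(130.-g,0,None)*m
    if w.sum()<1:print(n,'none');continue
    u,v=(w*xx).sum()/w.sum(),(w*yy).sum()/w.sum();print(n,m.sum(),round(u,1),round(v,1),'diff mm',((ray(t,u,v,.118)-ray(t,u0,v0,.118))*1000)[:2].round(1))
E
python3 hole.py
```

```text
39.65 [0.58792015 0.07432443 0.16620572]
blue 17 186.2 199.3 diff mm [10.   1.3]
cream 32 166.4 252.6 diff mm [ 1.2 -0.5]
purple none
```

Call:
step_arm:
  targets:
    - {"travel":[0,-0.001,-0.06],"angular":[0,0,0],"gripper":1}
    - {"travel":[0,-0.001,-0.12],"angular":[0,0,0],"gripper":1}
    - {"travel":[0,-0.001,-0.17],"angular":[0,0,0],"gripper":1}
    - {"travel":[0,-0.001,-0.212],"angular":[0,0,0],"gripper":1}
    - {"travel":[0,-0.001,-0.212],"angular":[0,0,0],"gripper":1}
    - {"travel":[0,-0.001,-0.212],"angular":[0,0,0],"gripper":0.8}
    - {"travel":[0,-0.001,-0.212],"angular":[0,0,0],"gripper":0.8}

```text
t: 40.35
tool_pos: [0.59, 0.0729, 0.0414]
tool_rot: [-0.24, 3.129, -0.001]
contact_force: [-0.3, 0.1, 0.4]
opening: 0.0684
grip_force: 0.0
```

Call:
step_arm:
  targets:
    - {"travel":[0,0,0],"angular":[0,0,0],"gripper":0.4}
    - {"travel":[0,0,0],"angular":[0,0,0],"gripper":0.4}
    - {"travel":[0,0,0],"angular":[0,0,0],"gripper":0.3}
    - {"travel":[0,0,0],"angular":[0,0,0],"gripper":0.3}
    - {"travel":[0,0,0],"angular":[0,0,0],"gripper":0.3}

```text
t: 40.85
tool_pos: [0.59, 0.0726, 0.0412]
tool_rot: [-0.238, 3.129, -0.0]
contact_force: [-0.4, 0.0, 6.3]
opening: 0.0427
grip_force: 31.0
```

Call:
step_arm:
  targets:
    - {"travel":[0,0,0.05],"angular":[0,0,0],"gripper":0.3}
    - {"travel":[0,0,0.11],"angular":[0,0,0],"gripper":0.3}
    - {"travel":[-0.01,0.03,0.15],"angular":[0,0,0],"gripper":0.3}
    - {"travel":[-0.03,0.1,0.15],"angular":[0,0,0],"gripper":0.3}
    - {"travel":[-0.05,0.17,0.15],"angular":[0,0,0],"gripper":0.3}
    - {"travel":[-0.07,0.24,0.15],"angular":[0,0,0],"gripper":0.3}
    - {"travel":[-0.09,0.31,0.15],"angular":[0,0,0],"gripper":0.3}
    - {"travel":[-0.103,0.35,0.15],"angular":[0,0,0],"gripper":0.3}
    - {"travel":[-0.103,0.35,0.15],"angular":[0,0,0],"gripper":0.3}
    - {"travel":[-0.103,0.35,0.15],"angular":[0,0,0],"gripper":0.3}

```text
t: 41.85
tool_pos: [0.5263, 0.2825, 0.1286]
tool_rot: [0.241, -3.132, 0.001]
contact_force: [-0.4, -0.2, -0.7]
opening: 0.0429
grip_force: 31.0
```

Call:
step_arm:
  targets:
    - {"travel":[0,0,-0.04],"angular":[0,0,0],"gripper":0.3}
    - {"travel":[0,0,-0.09],"angular":[0,0,0],"gripper":0.3}
    - {"travel":[0,0,-0.125],"angular":[0,0,0],"gripper":0.3}
    - {"travel":[0,0,-0.14],"angular":[0,0,0],"gripper":0.3}
    - {"travel":[0,0,-0.147],"angular":[0,0,0],"gripper":0.3}
    - {"travel":[0,0,-0.147],"angular":[0,0,0],"gripper":0.3}
    - {"travel":[0,0,-0.147],"angular":[0,0,0],"gripper":0.3}
    - {"travel":[0,0,-0.147],"angular":[0,0,0],"gripper":0.6}
    - {"travel":[0,0,-0.147],"angular":[0,0,0],"gripper":1}
    - {"travel":[0,0,-0.147],"angular":[0,0,0],"gripper":1}

```text
t: 42.85
tool_pos: [0.527, 0.2821, 0.041]
tool_rot: [-0.238, 3.132, 0.0]
contact_force: [0.0, 0.4, -0.4]
opening: 0.0779
grip_force: 0.0
```

Call:
step_arm:
  targets:
    - {"travel":[0,0,0.05],"angular":[0,0,0],"gripper":1}
    - {"travel":[0,0,0.13],"angular":[0,0,0],"gripper":1}
    - {"travel":[0,0,0.21],"angular":[0,0,0],"gripper":1}
    - {"travel":[0.02,-0.08,0.21],"angular":[0,0,0],"gripper":1}
    - {"travel":[0.145,-0.513,0.21],"angular":[0,0,0],"gripper":1}
    - {"travel":[0.145,-0.513,0.21],"angular":[0,0,0],"gripper":1}
    - {"travel":[0.145,-0.513,0.21],"angular":[0,0,0],"gripper":1}
    - {"travel":[0.145,-0.513,0.21],"angular":[0,0,0],"gripper":1}
    - {"travel":[0.145,-0.513,0.21],"angular":[0,0,0],"gripper":1}
    - {"travel":[0.145,-0.513,0.21],"angular":[0,0,0],"gripper":1}

```text
t: 43.85
tool_pos: [0.6143, -0.0296, 0.1667]
tool_rot: [-0.233, 3.133, -0.002]
contact_force: [-0.7, 0.3, -0.7]
opening: 0.0858
grip_force: 0.0
```

Call:
step_arm:
  targets:
    - {"travel":[0,0,0],"angular":[0,0,0],"gripper":1}
    - {"travel":[0,0,0],"angular":[0,0,0],"gripper":1}
    - {"travel":[0,0,0],"angular":[0,0,0],"gripper":1}

```text
t: 44.15
tool_pos: [0.6134, -0.0242, 0.1666]
tool_rot: [0.241, -3.132, -0.001]
contact_force: [1.0, 0.1, 0.2]
opening: 0.0852
grip_force: 0.0
```

```bash
python3 hole.py
```

```text
44.2 [ 0.61339242 -0.02402699  0.16671701]
blue 31 187.3 204.1 diff mm [ 0.7 -1.2]
cream 33 166.4 252.6 diff mm [ 1.1 -0.5]
purple none
```

Call:
step_arm:
  targets:
    - {"travel":[0,-0.001,-0.06],"angular":[0,0,0],"gripper":1}
    - {"travel":[0,-0.001,-0.12],"angular":[0,0,0],"gripper":1}
    - {"travel":[0,-0.001,-0.17],"angular":[0,0,0],"gripper":1}
    - {"travel":[0,-0.001,-0.212],"angular":[0,0,0],"gripper":1}
    - {"travel":[0,-0.001,-0.212],"angular":[0,0,0],"gripper":1}
    - {"travel":[0,-0.001,-0.212],"angular":[0,0,0],"gripper":0.8}
    - {"travel":[0,-0.001,-0.212],"angular":[0,0,0],"gripper":0.8}

```text
t: 44.9
tool_pos: [0.6153, -0.0256, 0.042]
tool_rot: [-0.24, 3.129, -0.001]
contact_force: [-0.1, -0.2, -0.1]
opening: 0.0683
grip_force: 0.0
```

Call:
step_arm:
  targets:
    - {"travel":[0,0,0],"angular":[0,0,0],"gripper":0.4}
    - {"travel":[0,0,0],"angular":[0,0,0],"gripper":0.4}
    - {"travel":[0,0,0],"angular":[0,0,0],"gripper":0.3}
    - {"travel":[0,0,0],"angular":[0,0,0],"gripper":0.3}
    - {"travel":[0,0,0],"angular":[0,0,0],"gripper":0.3}

```text
t: 45.4
tool_pos: [0.6151, -0.0259, 0.0418]
tool_rot: [-0.238, 3.129, -0.001]
contact_force: [-0.7, 0.9, 6.2]
opening: 0.0425
grip_force: 30.6
```

Call:
step_arm:
  targets:
    - {"travel":[0,0,0.05],"angular":[0,0,0],"gripper":0.3}
    - {"travel":[0,0,0.11],"angular":[0,0,0],"gripper":0.3}
    - {"travel":[-0.03,0.03,0.15],"angular":[0,0,0],"gripper":0.3}
    - {"travel":[-0.08,0.09,0.15],"angular":[0,0,0],"gripper":0.3}
    - {"travel":[-0.13,0.16,0.15],"angular":[0,0,0],"gripper":0.3}
    - {"travel":[-0.18,0.23,0.15],"angular":[0,0,0],"gripper":0.3}
    - {"travel":[-0.23,0.3,0.15],"angular":[0,0,0],"gripper":0.3}
    - {"travel":[-0.27,0.37,0.15],"angular":[0,0,0],"gripper":0.3}
    - {"travel":[-0.283,0.421,0.15],"angular":[0,0,0],"gripper":0.3}
    - {"travel":[-0.283,0.421,0.15],"angular":[0,0,0],"gripper":0.3}

```text
t: 46.4
tool_pos: [0.442, 0.2297, 0.1294]
tool_rot: [0.247, -3.132, -0.002]
contact_force: [1.0, -0.2, -1.6]
opening: 0.0428
grip_force: 31.3
```

Call:
step_arm:
  targets:
    - {"travel":[0,0,-0.02],"angular":[0,0,0],"gripper":0.3}
    - {"travel":[0,0,-0.07],"angular":[0,0,0],"gripper":0.3}
    - {"travel":[0,0,-0.12],"angular":[0,0,0],"gripper":0.3}
    - {"travel":[0,0,-0.14],"angular":[0,0,0],"gripper":0.3}
    - {"travel":[0,0,-0.147],"angular":[0,0,0],"gripper":0.3}
    - {"travel":[0,0,-0.147],"angular":[0,0,0],"gripper":0.3}
    - {"travel":[0,0,-0.147],"angular":[0,0,0],"gripper":0.3}
    - {"travel":[0,0,-0.147],"angular":[0,0,0],"gripper":0.6}
    - {"travel":[0,0,-0.147],"angular":[0,0,0],"gripper":1}
    - {"travel":[0,0,-0.147],"angular":[0,0,0],"gripper":1}

```text
t: 47.4
tool_pos: [0.4441, 0.2262, 0.0412]
tool_rot: [0.237, -3.132, 0.0]
contact_force: [-0.3, 0.1, -0.3]
opening: 0.0779
grip_force: 0.0
```

Call:
step_arm:
  targets:
    - {"travel":[0,0,0.05],"angular":[0,0,0],"gripper":1}
    - {"travel":[0,0,0.13],"angular":[0,0,0],"gripper":1}
    - {"travel":[0,0,0.21],"angular":[0,0,0],"gripper":1}
    - {"travel":[0,-0.08,0.23],"angular":[0,0,0],"gripper":1}
    - {"travel":[0,-0.35,0.23],"angular":[0,0,0],"gripper":1}
    - {"travel":[0,-0.35,0.23],"angular":[0,0,0],"gripper":1}
    - {"travel":[0,-0.35,0.23],"angular":[0,0,0],"gripper":1}
    - {"travel":[0,-0.35,0.23],"angular":[0,0,0],"gripper":1}
    - {"travel":[0,-0.35,0.23],"angular":[0,0,0],"gripper":1}
    - {"travel":[0,-0.35,0.23],"angular":[0,0,0],"gripper":1}

```text
t: 48.4
tool_pos: [0.4439, 0.0173, 0.1792]
tool_rot: [0.239, -3.132, -0.001]
contact_force: [-0.5, 0.2, 0.6]
opening: 0.0857
grip_force: 0.0
```

```bash
python3 hole.py; python3 - <<'E'
from station import ctrl
from h import *
import pickle
a=pickle.load(open('im0.pkl','rb'))['top']['img'];t=ctrl.get_image('top');b=t['img']
for n,lo,hi,(x0,y0,x1,y1) in(('tin',(0,180,80),(6,255,255),(150,205,182,240)),('chalk',(100,120,60),(125,255,255),(445,270,490,300)),('jar',(12,120,120),(25,255,255),(230,100,270,140)),('spacer',(8,150,120),(20,255,255),(460,225,500,270))):
    for im in(a,b):
        m=np.zeros(im.shape[:2],np.uint8);m[y0:y1,x0:x1]=hsvmask(im,lo,hi)[y0:y1,x0:x1];q=cv2.moments(m,True)
        print(n,q['m00'],round(q['m10']/max(q['m00'],1),1),round(q['m01']/max(q['m00'],1),1))
E
```

```text
48.45 [0.44387359 0.01778894 0.17919626]
blue 31 187.3 204.1 diff mm [ 0.7 -1.3]
cream 33 166.4 252.6 diff mm [ 1.1 -0.5]
purple 42 214.3 246.5 diff mm [-0.8 -1. ]
tin 371.0 165.6 221.3
tin 374.0 165.5 221.4
chalk 337.0 465.8 285.6
chalk 332.0 465.8 285.5
jar 388.0 248.6 115.1
jar 369.0 249.0 115.8
spacer 0.0 0.0 0.0
spacer 384.0 479.9 241.8
```

All three spools are back within about 1.5 mm, the spacer is seated, and the tin, chalk box and jar are unmoved. I'm handing in.

```bash
python3 -c "
from station import ctrl
print(ctrl.finish_job())"
```

```text
the job is handed in; nothing more can be done
None
```

The job is handed in after 48 s of robot time: all three spools went onto the pad first, the spacer is pressed fully home within about 0.5 mm of the middle of the gap, each spool is back within about 1.5 mm of where it stood, and the jar, chalk box and tin measured as unmoved, though my first spacer grasp closed on air and I made a few light touches on it before finding that the finger tips sit about 37 mm higher than the reported position.

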